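Change over to a fresh box of pipette tips

ROBOT

A 6-joint arm with a two-finger parallel gripper is mounted at the origin on the work surface. World frame = base frame: x ahead of the robot, y to its left, z up, the work surface at z = 0. Lengths are in m, angles in rad, forces in N, time in s.
With the tool pointing down it reaches from about 0.3 to 0.775 m from the base axis. Payload 14.6 kg.
Tool frame: the origin (TCP) lies at the very end of the fingers, on their centre line; the grasp point (between the pads) lies 19 mm behind it; z points along the fingers, y is the line along which they close (so a half turn about z gives the same grasp; the last joint's range is limited). The gripper opens to 94 mm and grips with 3 to 60 N. Pads are 16 mm wide; open, the fingers measure 119 mm over their backs; the gripper's body (75 mm by 177 mm) begins 78 mm behind the grasp point.
Start: joints at [1.153, 0.3, 1.521, -0, 1.321, -0.067], TCP at [0.189, 0.516, 0.175] pointing down, gripper open.
Joint ranges: [-3.03, 3.03], [-0.79, 2.21], [0.23, 2.52], [-1.04, 4.18], [0, 3.07], [-2.55, 2.55]. Speed limits (rad/s): [2.22, 2.22, 2.57, 3.14, 3.14, 3.14].

INTERFACE

Orientations are given as [roll, pitch, yaw] about the fixed x, y, z axes, in that order (R = Rz(yaw) Ry(pitch) Rx(roll)).
In Python, from station import ctrl gives the robot as it stands.
- The arm moves only by the tool move_arm, never from a script. Its argument "increments" is a list of rows, each a list of 7 numbers: the opening, from 0 (shut) to 1 (fully open), then the shift along the tool's x, y, z in units of 50 mm (1.0 is 50 mm), then the turn, a rotation vector about the tool's x, y, z in rad. In form: [[claw, tx, ty, tz, rx, ry, rz], ...]. A call has 1 to 20 rows; each row shifts and turns the commanded pose from where the row before left it, along the tool's axes as they then stand; what a row does not reach is not made up. A row lasts 1/10 s, in which the tool goes at most 50 mm and 8.59 degrees, less where a joint would pass 70% of its speed; a pose out of reach is approached as far as the arm can. A call is refused whole if a number of a shift passes 1 or a number of a turn 0.15, either way. A call with a gripper value outside its range is refused whole. The fingers move at their own pace and stop on an object; "force" is the grip in N (left out, the last holds). Time passes only in rows, so rows that do not move let the fingers close. It gives the time, the measured TCP pose, the force, the opening and the grip force at its end, in the units of the state.
- ctrl.get_obs(): the state, without advancing time (a new reading comes with each control period).
- ctrl.camera(name): name is "side" or "top"; returns a dict with "color" (420x560x3 uint8, blue, green, red), "K" (3x3 intrinsics, pixels), "pose" (4x4, takes a point from camera to world coordinates). Camera axes: x right, y down, z forward; pixel columns grow to the right and rows downward; lengths in m; the calibration is good to about 2 mm. A picture is of the moment at which its call begins. There is no depth.
- ctrl.hand_in(): hands the job in; it is judged then, once.
Trained networks look in a picture, given as the dict that the camera call returned (one of the last four; its "shot" number tells which), for a name from the list of things; names that differ only in an ending like _2 or _b are one class to them, and where a whole thing is asked for, a point or a joint stands for the part that bears it (a point fixed in the world has none). Each returns a list of dicts, best first, with "conf" (0 to 1); they miss things now and then, are a little off and sometimes report something else, mostly with a low value. They report only what shows in the picture. A call takes as long as a camera call. They do not tell look-alikes from the thing itself.
- ctrl.cut_out(name, picture): "mask" (420x560 bool, what is visible of it) and "centre" ([row, column] in pixels, amid what is visible of it).
The state is a dict: "time_s": time; "qpos": joint angles; "joint_vel": joint speeds; "tau": joint torques, N m; "ee_pos": TCP position; "eef_rot": TCP orientation; "force": force on the tool from outside, world axes, zero at the start; "moment": the same for the moment, N m; "grip_width": finger opening in m; "grip_force": force on a finger pad.
Only numpy, scipy, OpenCV 4.12 (cv2) and the standard library are available. Lean on these libraries where they do the work, as an engineer would, in place of code of your own. Each camera call takes 0.05 s, during which the arm holds its last target. There are 200 camera calls.

TASK

The yellow tip box with its lid standing open is used up and the shut yellow one is full: with closed fingertips, push the open lid over and down until the empty box is fully shut, and flip the full box's lid up by its front tab and back past upright so that it stays open. Only push: pick nothing up, leave both boxes standing where they are, and do not touch the fresh tips. Leave the blue tip box, the bottles and the beaker alone.

Things in the scene. Friction and masses are not known exactly. Their poses are not given: they have to be found in the camera images.
- spent_box: base of the used-up pipette-tip box, yellow, loose on the bench (total about 0.28 kg, light enough to be shoved), 84 mm (its x) by 122 mm (its y), base 52 mm high. Origin: centre of the underside. x points from the front (thumb tab side, roughly towards the robot) to the hinge side, y to its left, z up. Its white rack, 46 mm above the bench, shows 96 empty dark holes.
- spent_lid (a joint): hinge of the used-up box's lid, in rad: 0 shut, grows as the lid's front swings up and back over the far side, 1.57 upright, stop at 1.95. The hinge is stiff: the lid stays wherever it is left, and swinging it takes about 0.5 N or less at the front edge. It starts open, between 1.55 and 1.9.
- spent_hinge (a point): middle of the used-up box's hinge line (along the box's y), fixed on the base: 42 mm from the box's centre towards its x, 52 mm above the bench. The lid is a frosted clear shell 84 x 122 mm, 36 mm deep, with a flat top (88 mm above the bench when shut)
- spent_tab (a point): outer end of the thumb tab on the used-up box's lid, 100 mm from the hinge line; it moves with the lid. The yellow tab sits in the middle of the lid's front edge: 44 mm wide, 16 mm out from the front face, 4 mm thick; when shut its underside is 53 mm above the bench and free from below
- fresh_box: base of the fresh, full pipette-tip box, yellow, loose on the bench (total about 0.28 kg, light enough to be shoved), 84 mm (its x) by 122 mm (its y), base 52 mm high. Origin: centre of the underside. x points from the front (thumb tab side, roughly towards the robot) to the hinge side, y to its left, z up. It holds 96 yellow tips under its lid.
- fresh_lid (a joint): hinge of the fresh box's lid, in rad: 0 shut, grows as the lid's front swings up and back over the far side, 1.57 upright, stop at 1.95. The hinge is stiff: the lid stays wherever it is left, and swinging it takes about 0.5 N or less at the front edge. It starts shut, at 0; pushed too hard against its open stop, the box tips over backwards.
- fresh_hinge (a point): middle of the fresh box's hinge line, fixed on the base: 42 mm from the box's centre towards its x, 52 mm above the bench. The lid is a frosted clear shell 84 x 122 mm, 36 mm deep, with a flat top (88 mm above the bench when shut)
- fresh_tab (a point): outer end of the thumb tab on the fresh box's lid, 100 mm from the hinge line; it moves with the lid. The yellow tab sits in the middle of the lid's front edge: 44 mm wide, 16 mm out from the front face, 4 mm thick; when shut its underside is 53 mm above the bench and free from below
- fresh_tips: the block of 96 yellow tips and their rack in the fresh box (72 x 108 mm, centred in the box, tops 64 mm above the bench); origin: centre of the box's underside; not to be touched
- blue_box: blue pipette-tip box with a shut frosted lid and a blue tab, 84 x 122 x 88 mm; stands in the row with the two yellow boxes but is not part of the job, to be left alone. Origin: centre of its underside
- sample0: small clear sample bottle with white cap and paper label, 36 mm across, 78 mm tall, off to one side; left alone. Origin: centre of its underside
- sample1: small clear sample bottle with white cap, 36 mm across, 78 mm tall, off to one side or just behind the boxes; left alone. Origin: centre of its underside
- sample2: small clear sample bottle with white cap, 36 mm across, 78 mm tall, off to one side or just behind the boxes; left alone. Origin: centre of its underside
- amber: amber glass reagent bottle with black cap, 68 mm across, 140 mm tall; left alone. Origin: centre of its underside
- beaker: small plastic beaker, open at the top, 60 mm across, 72 mm tall, standing beyond the boxes; left alone. Origin: centre of its underside
Mind the look-alikes: they are no part of the job. What is shaped like the spent_box but green, red or turquoise is not meant.

How it is judged:
By the outcome, as a careful person would: the job done as asked, in the order asked, and still so for the second after the job is handed in, with the robot touching nothing.
It also fails if it takes over 61 s, if anything falls off the work surface, if the arm or the gripper's body presses on something with over 40 N, if the wrist force passes 120 N, or if a joint passes its speed limit or range.

## Working session

There is one attempt and no reset: what is moved stays moved. The work goes in short steps, Python scripts to look and compute and a tool call to move; the robot and the scene stay as the last step left them, time stands still between calls to the robot, and variables do not carry over. Pictures are saved under pics/ and viewed, at most 10 in all, crops included, and the job is handed in when it is done.

Besides the shell and the picture viewer there is one more tool, called after ">>>" as name(argument=value, ...), one argument or row to a line, values as JSON. move_arm: Moves the arm, as the interface text tells. Its arguments: {"type":"object","properties":{"increments":{"type":"array","items":{"type":"array","items":{"type":"number"}}},"force":{"type":"number"}},"required":["increments"]}

```bash
mkdir -p pics; python3 - <<'E'
from station import ctrl
import cv2,numpy as np
ims=[]
for n in("top","side"):
    p=ctrl.camera(n); cv2.imwrite(f"pics/{n}0.png",p["color"]); print(n,p["K"].tolist(),np.round(p["pose"],4).tolist())
    for o in("spent_box","spent_lid","spent_tab","fresh_box","fresh_lid","fresh_tab","fresh_tips","blue_box","sample0","amber","beaker"):
        print(o,[(np.round(d["centre"]).tolist(),round(d["conf"],2),int(d["mask"].sum())) for d in ctrl.cut_out(o,p)])
print(ctrl.get_obs())
E
```

```text
top [[545.1401780684763, 0.0, 270.1394718155368], [0.0, 545.1401780684763, 214.42643708517315], [0.0, 0.0, 1.0]] [[-0.0214, -0.9979, 0.0616, 0.3962], [-0.9998, 0.0212, -0.0038, -0.0093], [0.0025, -0.0617, -0.9981, 1.8243], [0.0, 0.0, 0.0, 1.0]]
spent_box [([251.0, 284.0], 0.9, 1115), ([295.0, 400.0], 0.74, 1381), ([185.0, 341.0], 0.72, 1894), ([261.0, 348.0], 0.64, 1219), ([201.0, 203.0], 0.4, 1069), ([202.0, 203.0], 0.2, 1177)]
spent_lid [([261.0, 351.0], 0.84, 1109), ([251.0, 284.0], 0.81, 1104), ([169.0, 341.0], 0.75, 811), ([293.0, 400.0], 0.6, 1139)]
spent_tab [([252.0, 285.0], 0.88, 1124), ([168.0, 339.0], 0.81, 859), ([260.0, 354.0], 0.76, 1136), ([295.0, 399.0], 0.64, 1228)]
fresh_box [([200.0, 201.0], 0.96, 1237), ([168.0, 339.0], 0.58, 750)]
fresh_lid [([203.0, 203.0], 0.83, 1108), ([222.0, 403.0], 0.65, 421)]
fresh_tab [([200.0, 203.0], 0.66, 1108)]
fresh_tips []
blue_box [([194.0, 268.0], 0.96, 1147)]
sample0 [([233.0, 138.0], 0.59, 117), ([165.0, 148.0], 0.55, 96), ([142.0, 234.0], 0.52, 112)]
amber [([223.0, 403.0], 0.77, 481), ([185.0, 341.0], 0.57, 1952)]
beaker [([13
[... 1061 characters left out ...]
83), ([162.0, 250.0], 0.68, 1357)]
{'time_s': 1.2, 'qpos': array([ 1.15339419e+00,  2.99887983e-01,  1.52102977e+00,  3.24449854e-05,
        1.32067914e+00, -6.65974303e-02]), 'joint_vel': array([-0.00088794, -0.00043675,  0.00023893,  0.00158738, -0.00119155,
        0.00029779]), 'tau': array([-4.07340456e-03, -5.31654990e+01, -3.52916694e+01,  7.07062008e-02,
        2.12576118e-02, -1.30364413e-05]), 'ee_pos': array([0.18899553, 0.51649116, 0.17533957]), 'eef_rot': array([-3.14159051e+00, -3.16478537e-05,  2.79077992e+00]), 'force': array([-0.68594895,  0.73126247, -0.87809291]), 'moment': array([0.03132723, 0.01176501, 0.04032129]), 'grip_force': 0.0, 'grip_width': 0.09415788304900198}
```

View pics/top0.png

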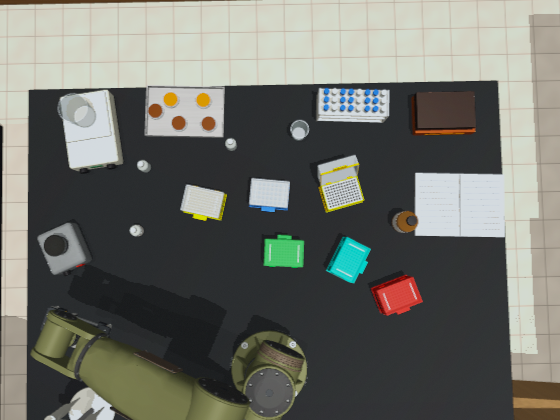

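View pics/side0.png

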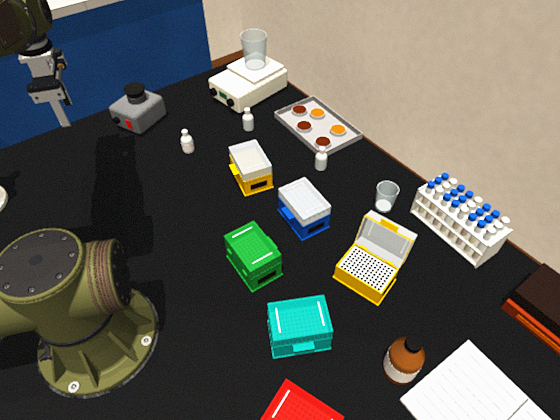

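```bash
cat > h.py <<'E'
import cv2,numpy as np
from scipy.optimize import minimize
def bx(x0,x1,y0,y1,z0,z1): return np.array([[x,y,z] for x in(x0,x1) for y in(y0,y1) for z in(z0,z1)],float)
def lidT(P,th):
    Q=P.copy(); c,s=np.cos(th),np.sin(th); x=P[:,0]; z=P[:,2]
    Q[:,0]=x*c+z*s; Q[:,2]=-x*s+z*c; return Q+[.042,0,.052]
def parts(th): return [bx(-.042,.042,-.061,.061,0,.052),lidT(bx(-.084,0,-.061,.061,0,.036),th),lidT(bx(-.1,-.084,-.022,.022,.001,.005),th)]
def world(P,q): 
    c,s=np.cos(q[2]),np.sin(q[2]); return P@np.array([[c,s,0],[-s,c,0],[0,0,1]])+[q[0],q[1],0]
def proj(P,p):
    T=np.linalg.inv(p["pose"]); X=P@T[:3,:3].T+T[:3,3]; u=X@p["K"].T; return u[:,:2]/u[:,2:]
def sil(q,th,p,S=4):
    m=np.zeros((420*S,560*S),np.uint8)
    for P in parts(th):
        h=cv2.convexHull(((proj(world(P,q),p)+.5)*S*16-8).astype(np.int32)); cv2.fillConvexPoly(m,h,1,shift=4)
    return m
def fit(q0,th0,obs,free):
    """obs: list of (pic,mask)"""
    M=[cv2.resize(m.astype(np.uint8),None,fx=4,fy=4,interpolation=cv2.INTER_NEAREST) for _,m in obs]
    def cost(v):
        th=v[3] if free else th0
        return sum(1-(lambda a:(a&m).sum()/(a|m).sum())(sil(v[:3],th,p)) for (p,_),m in zip(obs,M))
    x0=list(q0)+([th0] if free else [])
    d=[.015,.015,.12]+([.1] if free else [])
    sim=np.array([x0]+[[x0[j]+(d[j] if i==j else 0) for j in range(len(x0))] for i in range(len(x0))])
    r=minimize(cost,x0,method="Nelder-Mead",options=dict(initial_simplex=sim,xatol=2e-4,fatol=1e-5)); return r.x,r.fun
def ray(px,p,z):
    d=p["pose"][:3,:3]@np.linalg.solve(p["K"],[px[0],px[1],1]); o=p["pose"][:3,3]; return (o+d*(z-o[2])/d[2])[:2]
E
python3 - <<'E'
from station import ctrl
from h import *
pt=ctrl.camera("top");ps=ctrl.camera("side")
def pick(n,p,c):
    D=[d for d in ctrl.cut_out(n,p) if np.hypot(*(np.array(d["centre"])-c))<14]; D.sort(key=lambda d:-d["mask"].sum()); return D[0]["mask"] if D else None
res={}
for n,ct,cs,th,fr in(("spent_box",(185,341),(255,376),1.7,True),("fresh_box",(200,203),(165,254),0,False)):
    mt,ms=pick(n,pt,ct),pick(n,ps,cs)
    q0=np.r_[ray(ct[::-1],pt,.06),-0.1]
    for y0 in(-.25,0,.25):
        r=fit(np.r_[q0[:2],y0],th,[(pt,mt),(ps,ms)],fr); 
        if n not in res or r[1]<res[n][1]: res[n]=r
    print(n,res[n])
    q=res[n][0]; th=q[3] if fr else 0
    for s in (0,1): pass
    res[n]=(q,res[n][1])
v=[]
for n in res:
  q=res[n][0]; th=q[3] if len(q)>3 else 0
  for p in(pt,ps):
    im=cv2.resize(p["color"],None,fx=5,fy=5,interpolation=cv2.INTER_CUBIC)
    for P in parts(th):
        U=((proj(world(P,q),p)+.5)*5).astype(int)
        for i in range(8):
            for b in(1,2,4):
                if i<i^b: cv2.line(im,tuple(map(int,U[i])),tuple(map(int,U[i^b])),(255,0,255),1)
    c=((proj(world(np.array([[0,0,.05]]),q),p)[0])*5).astype(int); v.append(im[c[1]-150:c[1]+150,c[0]-200:c[0]+200])
cv2.imwrite("pics/fit0.png",np.vstack([np.hstack(v[:2]),np.hstack(v[2:])]))
for n,a,b,h in(("amber",(403,223),(404,361),.07),("beaker",(301,132),(389,196),.036),("s_a",(231,144),(320,163),.039),("s_b",(144,166),(248,122),.039),("s_c",(136,231),(187,143),.039),("blue",(268,194),(306,208),.05)):
    print(n,np.round(ray(a,pt,h),3),np.round(ray(b,ps,h),3))
E
```

```text
spent_box (array([ 0.56889512, -0.25310726,  0.26366035,  1.88427069]), np.float64(0.06078731080373012))
fresh_box (array([ 0.5491816 ,  0.1996117 , -0.23910939]), np.float64(0.09075511937569125))
amber [ 0.468 -0.443] [ 0.461 -0.457]
beaker [ 0.778 -0.124] [ 0.791 -0.118]
s_a [0.742 0.108] [0.724 0.096]
s_b [0.675 0.396] [0.665 0.387]
s_c [0.461 0.424] [0.457 0.416]
blue [ 0.573 -0.01 ] [ 0.573 -0.021]
```

View pics/fit0.png

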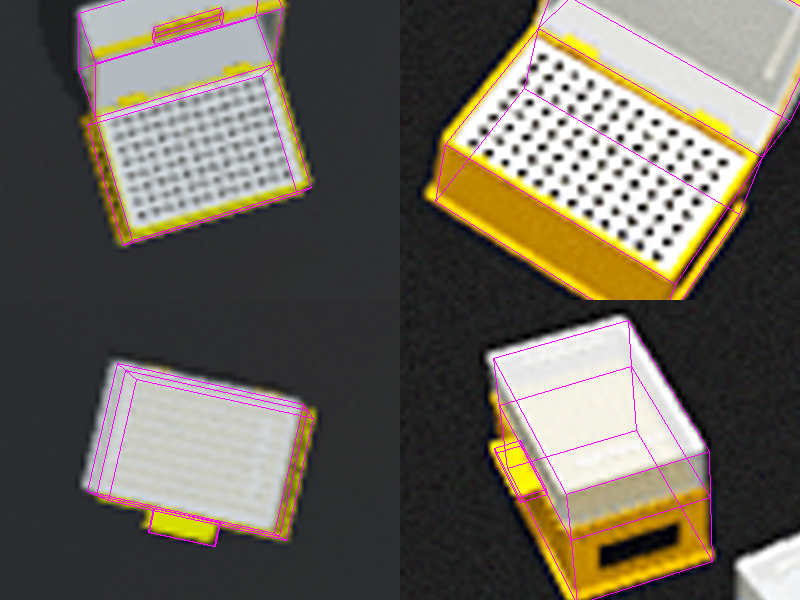

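The target boxes are the yellow open one at top (341,185) and the yellow shut one at top (203,202). The green, turquoise and red boxes are look-alikes, and blue is to be left alone. The crop confirms both yellow boxes.

>>> move_arm(
  increments=[
    [0,-0.72,-0.52,-0.1,0,0,0],
    [0,-0.72,-0.52,-0.1,0,0,0],
    [0,-0.72,-0.52,-0.1,0,0,0],
    [0,-0.72,-0.52,-0.1,0,0,0],
    [0,-0.72,-0.52,-0.1,0,0,0],
    [0,-0.72,-0.52,-0.1,0,0,0],
    [0,-0.72,-0.52,-0.1,0,0,0],
    [0,-0.72,-0.52,-0.1,0,0,0],
    [0,-0.72,-0.52,-0.1,0,0,0],
    [0,-0.72,-0.52,-0.1,0,0,0],
    [0,-0.72,-0.52,-0.1,0,0,0],
    [0,-0.72,-0.52,0,0,0,0],
    [0,-0.72,-0.52,0,0,0,0],
    [0,-0.72,-0.52,0,0,0,0],
    [0,-0.72,-0.52,0,0,0,0],
    [0,-0.72,-0.52,0,0,0,0],
    [0,-0.72,-0.52,0,0,0,0],
    [0,-0.72,-0.52,0,0,0,0],
    [0,-0.72,-0.52,0,0,0,0],
    [0,-0.72,-0.52,0,0,0,0],
  ],
)

```text
time_s: 3.5
ee_pos: [0.6871, -0.2209, 0.2303]
eef_rot: [3.142, 0.0, 2.791]
force: [-0.7, 0.0, 0.9]
grip_width: 0.0003
grip_force: 0.0
```

>>> move_arm(
  increments=[
    [0,0,0,0,0,0,0.149],
    [0,0,0,0,0,0,0.149],
    [0,0,0,0,0,0,0.149],
    [0,0,0,0,0,0,0.149],
    [0,0,0,0,0,0,0.149],
    [0,0,0,0,0,0,0.149],
    [0,0,0,0,0,0,0.149],
    [0,0,0,0,0,0,0.149],
    [0,0,0,0,0,0,0.149],
    [0,0,0,0,0,0,0.149],
    [0,0,0,0,0,0,0.149],
    [0,0,0,0,0,0,0.149],
    [0,0,0,0,0,0,0.149],
    [0,0,0,0,0,0,0.149],
    [0,0,0,0,0,0,0.149],
    [0,0,0,0,0,0,0.149],
    [0,0,0,0,0,0,0.142],
    [0,0,0,0,0,0,0],
  ],
)

```text
time_s: 5.3
ee_pos: [0.6864, -0.2193, 0.2302]
eef_rot: [-3.141, 0.0, 0.262]
force: [-0.0, 0.7, -0.3]
grip_width: 0.0006
grip_force: 0.0
```

```bash
python3 - <<'E'
from station import ctrl
o=ctrl.get_obs(); print(o["time_s"],o["qpos"],o["ee_pos"],o["eef_rot"],o["grip_width"])
E
```

```text
5.3 [-3.60003341e-01  6.92143083e-01  8.25077771e-01  9.34183813e-06
  1.62463495e+00  9.48382959e-01] [ 0.68644773 -0.21927358  0.23017039] [-3.14143166e+00  2.08364735e-04  2.62410545e-01] 0.0006249013429649058
```

>>> move_arm(
  increments=[
    [0,0.2,0,0.3,0,0,0],
    [0,0,0,0.6,0,0,0],
    [0,0,0,0.6,0,0,0],
    [0,0,0,0.6,0,0,0],
    [0,0,0,0.4,0,0,0],
    [0,0,0,0,0,0,0],
    [0,-0.15,0,-0.04,0,0,0],
    [0,-0.15,0,-0.04,0,0,0],
    [0,-0.15,0,-0.04,0,0,0],
    [0,-0.15,0,-0.04,0,0,0],
    [0,-0.15,0,-0.04,0,0,0],
    [0,-0.15,0,-0.06,0,0,0],
  ],
)

```text
time_s: 6.5
ee_pos: [0.652, -0.2287, 0.1188]
eef_rot: [3.141, -0.0, 0.265]
force: [0.2, 0.5, 0.2]
grip_width: 0.0006
grip_force: 0.0
```

```bash
python3 - <<'E'
from station import ctrl
import cv2
o=ctrl.get_obs(); print(o["time_s"],o["ee_pos"],o["force"])
p=ctrl.camera("side"); cv2.imwrite("pics/s1.png",cv2.resize(p["color"][130:330,270:480],None,fx=3,fy=3))
E
```

```text
6.5 [ 0.65198016 -0.22867918  0.11876894] [0.16306756 0.51259939 0.16929011]
```

View pics/s1.png

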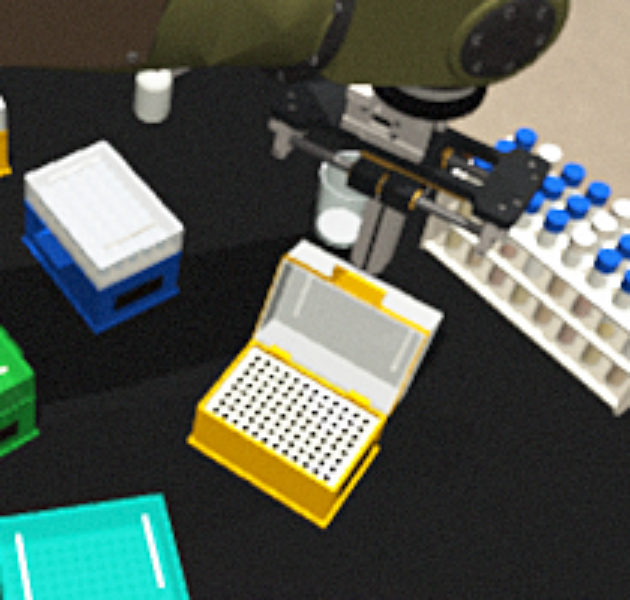

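>>> move_arm(
  increments=[
    [0,-0.2,0,-0.09,0,0,0],
    [0,-0.2,0,-0.09,0,0,0],
    [0,-0.16,0,-0.01,0,0,0],
    [0,-0.16,0,-0.01,0,0,0],
    [0,-0.16,0,-0.01,0,0,0],
    [0,-0.15,0,0.04,0,0,0],
    [0,-0.15,0,0.04,0,0,0],
    [0,-0.15,0,0.04,0,0,0],
    [0,-0.14,0,0.08,0,0,0],
    [0,-0.14,0,0.08,0,0,0],
    [0,-0.14,0,0.08,0,0,0],
    [0,-0.11,0,0.11,0,0,0],
    [0,-0.11,0,0.11,0,0,0],
    [0,-0.08,0,0.11,0,0,0],
    [0,-0.08,0,0.11,0,0,0],
    [0,0,0,0,0,0,0],
  ],
)

```text
time_s: 8.15
ee_pos: [0.5492, -0.2563, 0.0879]
eef_rot: [-3.141, 0.001, 0.265]
force: [-0.2, -0.1, 0.9]
grip_width: 0.0007
grip_force: 0.0
```

>>> move_arm(
  increments=[
    [0,0,0,0.03,0,0,0],
    [0,0,0,0.03,0,0,0],
    [0,0,0,0,0,0,0],
  ],
)

```text
time_s: 8.45
ee_pos: [0.55, -0.2562, 0.0857]
eef_rot: [-3.142, 0.0, 0.265]
force: [0.3, -0.9, 0.5]
grip_width: 0.0003
grip_force: 0.0
```

```bash
python3 - <<'E'
from station import ctrl
import cv2
o=ctrl.get_obs(); print(o["time_s"],o["ee_pos"],o["force"],o["qpos"])
p=ctrl.camera("side"); cv2.imwrite("pics/s2.png",cv2.resize(p["color"][150:330,270:480],None,fx=3.3,fy=3.3))
E
```

```text
8.45 [ 0.549992   -0.25619415  0.08574832] [ 0.27179105 -0.85879319  0.47234868] [-4.96283327e-01  5.07177663e-01  1.44749004e+00 -7.08173291e-06
  1.18700345e+00  8.09547008e-01]
```

View pics/s2.png

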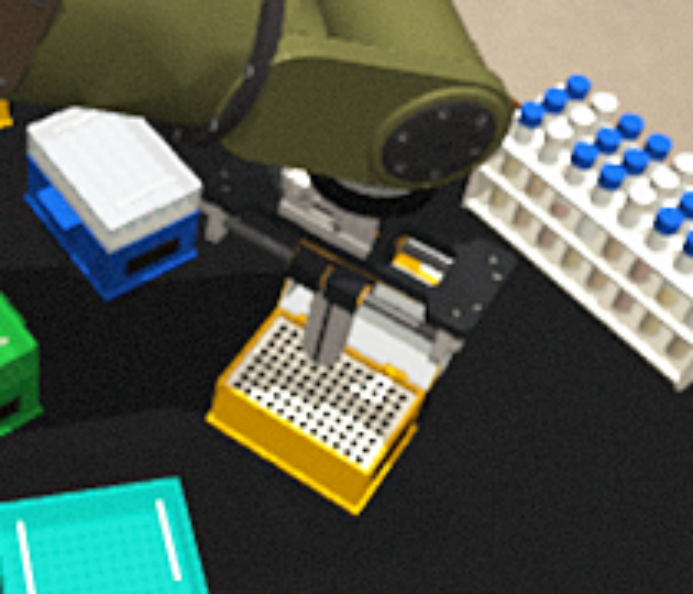

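>>> move_arm(
  increments=[
    [0,0,0,-0.5,0,0,0],
    [0,0,0,-0.8,0,0,0],
    [0,0,0,-0.8,0,0,0],
    [0,0,0,-0.8,0,0,0],
    [0,0,0,-0.4,0,0,0],
    [0,0.5,0,0,0,0,0],
    [0,0.8,0,0,0,0,0],
    [0,0.8,0,0,0,0,0],
    [0,0.8,0,0,0,0,0],
    [0,0.5,0,0,0,0,0],
    [0,0,0,0,0,0,0],
  ],
)

```text
time_s: 9.6
ee_pos: [0.7159, -0.2101, 0.2483]
eef_rot: [-3.14, 0.002, 0.267]
force: [0.9, -0.4, -0.4]
grip_width: 0.0005
grip_force: 0.0
```

```bash
python3 - <<'E'
from station import ctrl
from h import *
o=ctrl.get_obs(); print(o["time_s"],o["ee_pos"],o["force"])
pt=ctrl.camera("top");ps=ctrl.camera("side")
for p in(pt,ps): print([(np.round(d["centre"]),d["conf"],d["mask"].sum()) for d in ctrl.cut_out("spent_box",p)])
D=[d for d in ctrl.cut_out("spent_box",ps) if np.hypot(*(np.array(d["centre"])-(255,376)))<20]
D.sort(key=lambda d:-d["mask"].sum())
for s in (1.5,1.8):
    q,c=fit([.569,-.253,.264],s,[(ps,D[0]["mask"])],True); print(q,c)
v=[]
for p in(pt,ps):
    im=cv2.resize(p["color"],None,fx=5,fy=5,interpolation=cv2.INTER_CUBIC)
    for P in parts(q[3]):
        U=((proj(world(P,q),p)+.5)*5).astype(int)
        for i in range(8):
            for b in(1,2,4):
                if i<i^b: cv2.line(im,tuple(map(int,U[i])),tuple(map(int,U[i^b])),(255,0,255),1)
    c=((proj(world(np.array([[0,0,.08]]),q),p)[0])*5).astype(int); v.append(im[c[1]-250:c[1]+250,c[0]-200:c[0]+200])
cv2.imwrite("pics/s3.png",np.hstack(v))
E
```

```text
9.6 [ 0.71585634 -0.21010657  0.24834868] [ 0.90901929 -0.36063451 -0.38438521]
[(array([295., 400.]), 0.85, np.int64(1360)), (array([258., 351.]), 0.78, np.int64(1154)), (array([194., 356.]), 0.55, np.int64(201)), (array([245., 273.]), 0.45, np.int64(176))]
[(array([407., 296.]), 0.89, np.int64(1774)), (array([256., 255.]), 0.82, np.int64(2606)), (array([326., 303.]), 0.76, np.int64(3390)), (array([256., 373.]), 0.55, np.int64(4408))]
[ 0.56921363 -0.2535966   0.27554495  1.88147613] 0.026668544072092404
[ 0.56908071 -0.25370767  0.27958348  1.90430785] 0.026708905315029896
```

View pics/s3.png

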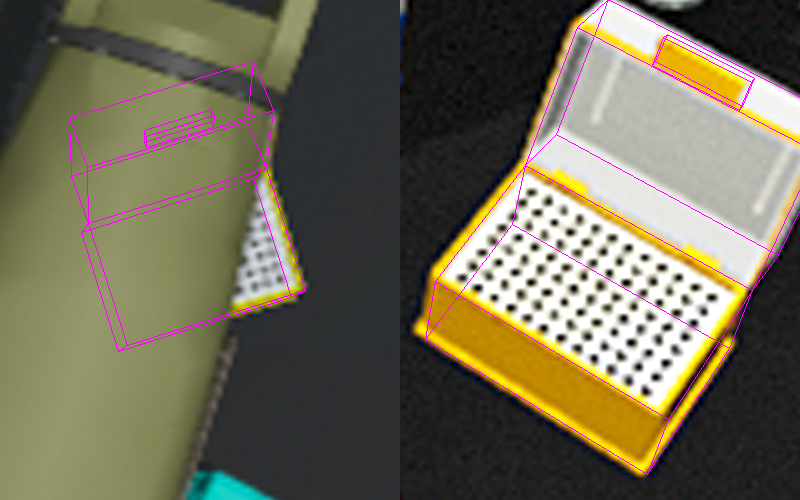

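```bash
python3 - <<'E'
from station import ctrl
from h import *
p=ctrl.camera("side"); cur=p["color"]
s0=cv2.imread("pics/side0.png")
s1=cv2.resize(cv2.imread("pics/s1.png"),(210,200),interpolation=cv2.INTER_AREA)
full1=cur.copy(); full1[130:330,270:480]=s1
for im in(s0,full1,cur):
    h=cv2.cvtColor(im,cv2.COLOR_BGR2HSV); m=cv2.inRange(h,(18,120,110),(32,255,255)); m[236:]=0;m[:210]=0;m[:,:372]=0;m[:,408:]=0
    n,l,st,c=cv2.connectedComponentsWithStats(m); k=1+st[1:,4].argmax(); print(c[k],st[k])
q=[.569,-.2535,.265]
for th in(1.6,1.7,1.8,1.9): print(th,proj(world(parts(th)[2],q),p).mean(0))
print(proj(np.array([[.652,-.2287,.1188]]),p), proj(np.array([[.55,-.2562,.0857]]),p))
E
```

```text
[388.18421053 225.23684211] [372 218  32  18 152]
[388.51677852 225.43624161] [372 218  32  18 149]
[388.2384106  225.24503311] [372 218  32  18 151]
1.6 [384.87336652 231.0460153 ]
1.7 [386.73102633 228.75993417]
1.8 [388.45800953 226.78977737]
1.9 [390.03656377 225.15253045]
[[389.92054696 226.59489201]] [[364.96535261 264.78458816]]
```

The lid has not moved at all. The finger passed over its top edge, and the visible tip sits about 8 mm above the reported TCP. I'll go again, lower.

>>> move_arm(
  increments=[
    [0,0,0,0.4,0,0,0],
    [0,0,0,0.7,0,0,0],
    [0,0,0,0.8,0,0,0],
    [0,0,0,0.8,0,0,0],
    [0,0,0,0.54,0,0,0],
    [0,-0.17,0,0,0,0,0],
    [0,-0.17,0,0,0,0,0],
    [0,-0.17,0,0,0,0,0],
    [0,-0.17,0,0,0,0,0],
    [0,-0.17,0,-0.05,0,0,0],
    [0,-0.17,0,-0.05,0,0,0],
    [0,-0.17,0,-0.05,0,0,0],
    [0,-0.15,0,-0.05,0,0,0],
    [0,0,0,0,0,0,0],
  ],
)

```text
time_s: 11.3
ee_pos: [0.6487, -0.2298, 0.0995]
eef_rot: [3.141, -0.0, 0.264]
force: [-0.1, 0.1, -0.3]
grip_width: 0.0003
grip_force: 0.0
```

```bash
python3 - <<'E'
from station import ctrl
from h import *
o=ctrl.get_obs(); print(o["time_s"],o["ee_pos"],o["force"])
p=ctrl.camera("side"); cv2.imwrite("pics/s4.png",cv2.resize(p["color"][130:330,290:490],None,fx=3,fy=3))
D=[d for d in ctrl.cut_out("spent_box",p) if np.hypot(*(np.array(d["centre"])-(255,376)))<25]
D.sort(key=lambda d:-d["mask"].sum())
print(fit([.569,-.253,.264],1.6,[(p,D[0]["mask"])],True))
E
```

```text
11.3 [ 0.64867259 -0.22981249  0.09954219] [-0.08483816  0.13835523 -0.33522507]
(array([ 0.56737664, -0.25348597,  0.27407785,  1.4985906 ]), np.float64(0.024231464737793806))
```

View pics/s4.png

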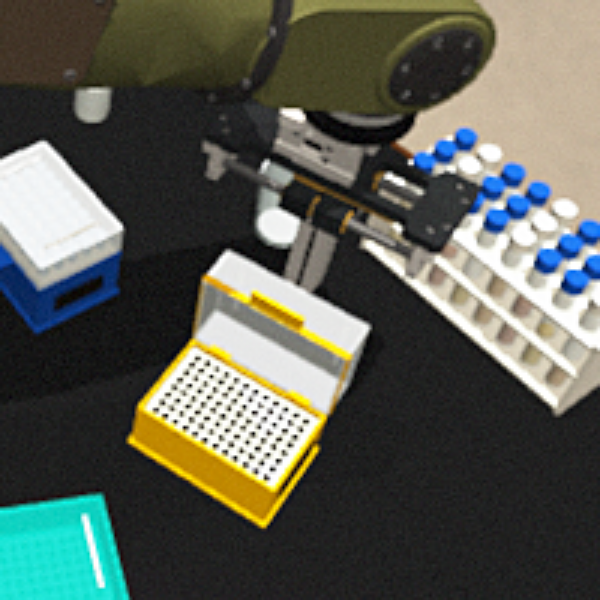

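>>> move_arm(
  increments=[
    [0,-0.14,0,-0.09,0,0,0],
    [0,-0.14,0,-0.09,0,0,0],
    [0,-0.15,0,-0.04,0,0,0],
    [0,-0.15,0,-0.04,0,0,0],
    [0,-0.15,0,-0.04,0,0,0],
    [0,-0.16,0,0.01,0,0,0],
    [0,-0.16,0,0.01,0,0,0],
    [0,-0.16,0,0.02,0,0,0],
    [0,-0.14,0,0.07,0,0,0],
    [0,-0.14,0,0.07,0,0,0],
    [0,-0.14,0,0.07,0,0,0],
    [0,-0.12,0,0.1,0,0,0],
    [0,-0.12,0,0.1,0,0,0],
    [0,-0.09,0,0.1,0,0,0],
    [0,-0.08,0,0.1,0,0,0],
    [0,0,0,0,0,0,0],
  ],
)

```text
time_s: 13.0
ee_pos: [0.5502, -0.256, 0.0803]
eef_rot: [-3.141, 0.001, 0.265]
force: [-0.4, -0.6, -0.2]
grip_width: 0.0002
grip_force: 0.0
```

>>> move_arm(
  increments=[
    [0,0,0,0.04,0,0,0],
    [0,0,0,0,0,0,0],
  ],
)

```text
time_s: 13.2
ee_pos: [0.551, -0.2559, 0.0792]
eef_rot: [-3.142, -0.0, 0.265]
force: [-0.0, 0.8, -0.3]
grip_width: 0.0001
grip_force: 0.0
```

```bash
python3 - <<'E'
from station import ctrl
from h import *
o=ctrl.get_obs(); print(o["time_s"],o["ee_pos"],o["force"])
p=ctrl.camera("side"); cv2.imwrite("pics/s5.png",cv2.resize(p["color"][130:330,290:490],None,fx=3,fy=3))
E
```

```text
13.2 [ 0.55102836 -0.25594184  0.0791677 ] [-0.03128652  0.80040402 -0.30427445]
```

View pics/s5.png

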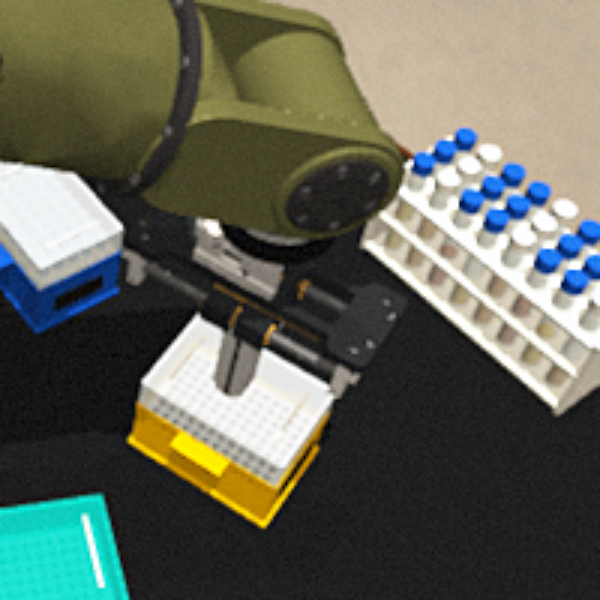

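The lid is down, with its tab at about (200,455) in the crop. I'll press down gently until I feel contact with the stop.

>>> move_arm(
  increments=[
    [0,0,0,0.04,0,0,0],
    [0,0,0,0,0,0,0],
  ],
)

```text
time_s: 13.45
ee_pos: [0.5509, -0.256, 0.0771]
eef_rot: [-3.141, 0.0, 0.265]
force: [-0.0, 0.1, -0.0]
grip_width: 0.0005
grip_force: 0.0
```

>>> move_arm(
  increments=[
    [0,0,0,0.04,0,0,0],
    [0,0,0,0,0,0,0],
  ],
)

```text
time_s: 13.65
ee_pos: [0.5508, -0.256, 0.0751]
eef_rot: [-3.141, 0.0, 0.265]
force: [0.4, 0.6, -0.3]
grip_width: 0.0003
grip_force: 0.0
```

>>> move_arm(
  increments=[
    [0,0,0,0.04,0,0,0],
    [0,0,0,0,0,0,0],
  ],
)

```text
time_s: 13.85
ee_pos: [0.5508, -0.256, 0.0731]
eef_rot: [-3.141, 0.0, 0.265]
force: [0.1, -0.2, 0.1]
grip_width: 0.0005
grip_force: 0.0
```

>>> move_arm(
  increments=[
    [0,0,0,0.04,0,0,0],
    [0,0,0,0,0,0,0],
  ],
)

```text
time_s: 14.05
ee_pos: [0.5507, -0.256, 0.0711]
eef_rot: [-3.141, 0.0, 0.265]
force: [-0.8, 0.1, -0.1]
grip_width: 0.0004
grip_force: 0.0
```

>>> move_arm(
  increments=[
    [0,0,0,0.04,0,0,0],
    [0,0,0,0,0,0,0],
  ],
)

```text
time_s: 14.25
ee_pos: [0.5507, -0.256, 0.0691]
eef_rot: [-3.141, 0.0, 0.265]
force: [-0.1, -0.2, -0.1]
grip_width: 0.0004
grip_force: 0.0
```

>>> move_arm(
  increments=[
    [0,0,0,0.04,0,0,0],
    [0,0,0,0,0,0,0],
  ],
)

```text
time_s: 14.45
ee_pos: [0.5507, -0.256, 0.067]
eef_rot: [-3.141, 0.0, 0.265]
force: [-0.4, 1.0, 0.2]
grip_width: 0.0004
grip_force: 0.0
```

```bash
python3 - <<'E'
from station import ctrl
from h import *
o=ctrl.get_obs(); print(o["time_s"],o["ee_pos"],o["force"])
p=ctrl.camera("side"); cv2.imwrite("pics/s6.png",cv2.resize(p["color"][215:315,325:405],None,fx=6,fy=6,interpolation=cv2.INTER_CUBIC))
D=[d for d in ctrl.cut_out("spent_box",p) if np.hypot(*(np.array(d["centre"])-(265,370)))<25]
D.sort(key=lambda d:-d["mask"].sum())
print([(fit([.568,-.2535,.27],t,[(p,D[0]["mask"])],True)) for t in(0.05,.3)])
print(proj(o["ee_pos"][None],p))
E
```

```text
14.45 [ 0.55074785 -0.25597383  0.06704115] [-0.40496428  1.02397057  0.15490086]
[(array([ 0.56634181, -0.25382479,  0.26959872,  0.00085999]), np.float64(0.1422035021701482)), (array([ 0.56642937, -0.25373831,  0.26773519, -0.01067269]), np.float64(0.1420004283572499))]
[[363.91141433 268.99357686]]
```

View pics/s6.png

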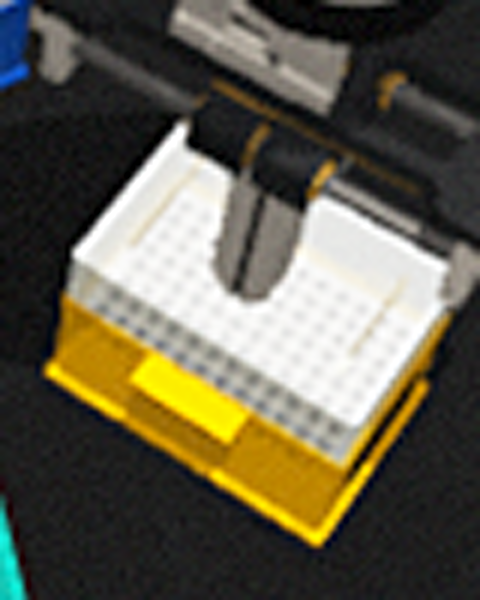

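```bash
python3 - <<'E'
from station import ctrl
from h import *
p=ctrl.camera("side")
for z in(.07,.08,.088,.1): print(z,ray((366.7,265),p,z),proj(np.array([[.5507,-.256,z]]),p))
for th in (0,.05,.1,.2): print(th,proj(world(parts(th)[2],[.5685,-.2535,.268]),p).mean(0), proj(world(parts(th)[1],[.5685,-.2535,.268]),p)[[1,3]])
E
```

```text
0.07 [ 0.56184925 -0.25323689] [[364.09542012 268.31594029]]
0.08 [ 0.55602543 -0.25691424] [[364.74712207 265.93846575]]
0.088 [ 0.55136638 -0.25985612] [[365.2761428  264.00854468]]
0.1 [ 0.5443778  -0.26426894] [[366.08275483 261.06594252]]
0 [356.98731113 282.04114679] [[385.17799826 286.35204698]
 [337.55101979 258.06662052]]
0.05 [357.32020503 280.91705329] [[385.95481002 284.76117928]
 [338.17864872 256.49018712]]
0.1 [357.70604726 279.71881085] [[386.77152746 283.12011707]
 [338.85280414 254.87164675]]
0.2 [358.63403972 277.11124379] [[388.51535142 279.70684555]
 [340.33333578 251.52743112]]
```

>>> move_arm(
  increments=[
    [0,0,0,0.04,0,0,0],
    [0,0,0,0,0,0,0],
  ],
)

```text
time_s: 14.8
ee_pos: [0.5507, -0.256, 0.065]
eef_rot: [-3.141, 0.0, 0.265]
force: [-0.5, 0.0, -0.1]
grip_width: 0.0005
grip_force: 0.0
```

>>> move_arm(
  increments=[
    [0,0,0,0.03,0,0,0],
    [0,0,0,0,0,0,0],
  ],
)

```text
time_s: 15.0
ee_pos: [0.5508, -0.256, 0.0636]
eef_rot: [-3.141, 0.0, 0.265]
force: [-0.5, -0.2, -0.2]
grip_width: 0.0006
grip_force: 0.0
```

>>> move_arm(
  increments=[
    [0,0,0,0.03,0,0,0],
    [0,0,0,0,0,0,0],
  ],
)

```text
time_s: 15.2
ee_pos: [0.5508, -0.256, 0.0621]
eef_rot: [-3.141, 0.0, 0.265]
force: [0.3, 0.4, 0.5]
grip_width: 0.0003
grip_force: 0.0
```

```bash
python3 - <<'E'
from station import ctrl
o=ctrl.get_obs(); print(o["time_s"],o["ee_pos"],o["force"],o["moment"],o["tau"])
E
```

```text
15.2 [ 0.55076266 -0.25600346  0.06212552] [0.34877523 0.42959326 0.53394419] [0.00671641 0.19659802 0.02438471] [ 1.24216203e-03 -6.35429478e+01 -3.26601005e+01  5.75576874e-02
 -9.12344456e-02  1.74867782e-04]
```

```bash
python3 - <<'E'
from station import ctrl
from h import *
p=ctrl.camera("side")
a=cv2.resize(cv2.imread("pics/s6.png"),(80,100),interpolation=cv2.INTER_AREA)
g0=cv2.cvtColor(a,cv2.COLOR_BGR2GRAY); g1=cv2.cvtColor(p["color"],cv2.COLOR_BGR2GRAY)[215:315,325:405]
for n,g in(("before",g0),("now",g1)):
    print(n)
    for r in range(38,56): print(r+215,g[r,34:50].tolist())
h=[cv2.cvtColor(i,cv2.COLOR_BGR2HSV) for i in(a,p["color"][215:315,325:405])]
for x in h:
    m=((x[...,0]>20)&(x[...,0]<32)&(x[...,1]>150)&(x[...,2]>215)).astype(np.uint8); n,l,st,c=cv2.connectedComponentsWithStats(m); k=1+st[1:,4].argmax(); print(c[k]+[325,215],st[k])
# absolute tip location by closed-lid blue-box check
E
```

```text
before
253 [252, 253, 213, 124, 115, 128, 121, 72, 57, 115, 129, 124, 126, 123, 118, 115]
254 [250, 236, 174, 120, 121, 128, 104, 51, 71, 117, 128, 125, 126, 122, 110, 125]
255 [246, 196, 125, 119, 124, 129, 96, 38, 89, 127, 129, 129, 127, 114, 105, 147]
256 [250, 212, 131, 120, 126, 131, 88, 41, 95, 128, 127, 124, 119, 113, 119, 195]
257 [245, 212, 124, 120, 129, 124, 72, 64, 116, 130, 124, 121, 115, 109, 134, 226]
258 [227, 171, 116, 124, 128, 103, 46, 80, 129, 126, 125, 125, 111, 101, 161, 241]
259 [234, 172, 122, 120, 130, 88, 39, 93, 128, 128, 127, 122, 113, 118, 209, 248]
260 [248, 204, 135, 119, 124, 79, 51, 100, 127, 124, 122, 114, 107, 155, 236, 242]
261 [248, 230, 165, 122, 105, 57, 69, 117, 126, 126, 122, 111, 132, 210, 248, 242]
262 [233, 236, 214, 146, 91, 37, 75, 130, 126, 122, 121, 140, 199, 239, 241, 243]
263 [240, 248, 247, 189, 113, 73, 86, 118, 124, 114, 125, 203, 248, 245, 234, 242]
264 [247, 253, 250, 230, 206, 175, 121, 115, 113, 114, 158, 233, 251, 245, 243, 247]
265 [245, 246, 243, 245, 252, 240, 197, 180, 190, 207, 231, 240, 232, 240, 249, 250]
266 [246, 236,
[... 1314 characters left out ...]
1, 242]
264 [248, 255, 243, 136, 61, 41, 105, 129, 124, 121, 113, 174, 243, 250, 243, 249]
265 [246, 249, 247, 229, 176, 122, 106, 111, 112, 108, 171, 227, 233, 242, 250, 250]
266 [247, 234, 235, 253, 255, 235, 183, 173, 195, 204, 240, 253, 234, 242, 248, 244]
267 [247, 240, 235, 246, 252, 248, 245, 245, 254, 252, 240, 243, 246, 249, 244, 227]
268 [243, 247, 249, 245, 237, 231, 245, 252, 251, 242, 228, 235, 246, 249, 246, 237]
269 [238, 246, 250, 245, 239, 232, 241, 248, 244, 243, 242, 244, 245, 238, 242, 247]
270 [239, 250, 247, 239, 244, 245, 248, 243, 230, 236, 247, 250, 245, 231, 233, 245]
[356.24817518 280.65693431] [ 22  58  20  16 137]
[356.10714286 280.6       ] [ 21  57  21  17 140]
```

>>> move_arm(
  increments=[
    [0,0,0,0.04,0,0,0],
    [0,0,0,0,0,0,0],
  ],
)

```text
time_s: 15.45
ee_pos: [0.5507, -0.256, 0.0601]
eef_rot: [-3.141, 0.0, 0.265]
force: [0.6, -0.3, -0.7]
grip_width: 0.0006
grip_force: 0.0
```

>>> move_arm(
  increments=[
    [0,0,0,0.04,0,0,0],
    [0,0,0,0,0,0,0],
  ],
)

```text
time_s: 15.65
ee_pos: [0.5509, -0.2561, 0.0583]
eef_rot: [3.141, -0.0, 0.265]
force: [0.3, 0.7, 0.2]
grip_width: 0.0008
grip_force: 0.0
```

```bash
cat > tip.py <<'E'
from station import ctrl
from h import *
p=ctrl.camera("side"); o=ctrl.get_obs()
g=cv2.cvtColor(p["color"],cv2.COLOR_BGR2GRAY)
for r in range(258,272): print(r,g[r,359:375].tolist())
print(o["time_s"],o["ee_pos"],o["force"])
x=cv2.cvtColor(p["color"],cv2.COLOR_BGR2HSV)[215:315,325:405]
m=((x[...,0]>20)&(x[...,0]<32)&(x[...,1]>150)&(x[...,2]>215)).astype(np.uint8); n,l,st,c=cv2.connectedComponentsWithStats(m); k=1+st[1:,4].argmax(); print(c[k]+[325,215],st[k])
E
python3 tip.py
```

```text
258 [234, 190, 113, 123, 131, 108, 54, 66, 126, 130, 124, 130, 126, 114, 158, 245]
259 [247, 183, 113, 121, 134, 97, 20, 87, 132, 123, 123, 132, 121, 96, 209, 252]
260 [239, 124, 116, 124, 135, 89, 33, 101, 127, 128, 127, 124, 117, 113, 219, 245]
261 [217, 110, 122, 122, 126, 75, 67, 121, 131, 127, 122, 120, 103, 149, 236, 245]
262 [208, 132, 127, 124, 105, 33, 85, 130, 125, 125, 128, 114, 101, 183, 241, 245]
263 [245, 205, 138, 123, 90, 28, 93, 132, 121, 124, 120, 121, 180, 235, 234, 242]
264 [252, 255, 205, 104, 76, 40, 99, 128, 124, 123, 107, 139, 239, 252, 247, 249]
265 [248, 254, 235, 107, 52, 61, 120, 124, 118, 112, 123, 187, 232, 242, 250, 250]
266 [247, 237, 226, 207, 173, 120, 117, 110, 111, 116, 194, 244, 241, 243, 246, 245]
267 [246, 241, 240, 255, 250, 208, 210, 214, 209, 194, 230, 248, 248, 250, 245, 227]
268 [243, 247, 250, 247, 241, 239, 252, 255, 255, 248, 233, 236, 246, 248, 246, 237]
269 [238, 247, 250, 247, 240, 235, 241, 249, 249, 245, 243, 246, 243, 240, 243, 247]
270 [243, 249, 249, 240, 244, 246, 247, 243, 231, 234, 248, 250, 243, 233, 231, 246]
271 [215, 241, 242, 229, 241, 250, 251, 243, 231, 238, 245, 246, 242, 240, 242, 245]
15.7 [ 0.55085046 -0.25602872  0.05830384] [-0.83067106  0.43142914  0.30827782]
[356.10714286 280.6       ] [ 21  57  21  17 140]
```

>>> move_arm(
  increments=[
    [0,0,0,0.04,0,0,0],
    [0,0,0,0,0,0,0],
  ],
)

```text
time_s: 15.9
ee_pos: [0.551, -0.2562, 0.0579]
eef_rot: [3.141, -0.001, 0.265]
force: [-7.2, 1.9, 14.9]
grip_width: 0.0004
grip_force: 7.4
```

>>> move_arm(
  increments=[
    [0,0,0,0.04,0,0,0],
    [0,0,0,0,0,0,0],
  ],
)

```text
time_s: 16.1
ee_pos: [0.5511, -0.2563, 0.0576]
eef_rot: [3.14, -0.001, 0.265]
force: [-13.5, 5.8, 30.6]
grip_width: 0.0003
grip_force: 15.1
```

```bash
python3 tip.py
```

```text
258 [236, 188, 111, 117, 128, 117, 53, 59, 127, 126, 128, 125, 120, 111, 142, 245]
259 [246, 181, 114, 120, 128, 103, 41, 85, 133, 125, 120, 127, 117, 99, 171, 244]
260 [241, 123, 114, 124, 131, 87, 31, 100, 134, 127, 130, 124, 112, 113, 201, 236]
261 [229, 134, 129, 124, 127, 69, 53, 109, 127, 125, 117, 113, 105, 137, 231, 247]
262 [211, 139, 118, 130, 111, 60, 68, 123, 126, 122, 120, 105, 105, 168, 235, 246]
263 [246, 201, 121, 125, 109, 49, 87, 133, 130, 124, 124, 109, 153, 223, 236, 241]
264 [254, 251, 171, 115, 80, 25, 96, 132, 122, 122, 115, 122, 204, 249, 248, 248]
265 [248, 251, 209, 125, 66, 43, 114, 124, 124, 115, 122, 167, 229, 247, 250, 250]
266 [247, 239, 230, 217, 168, 94, 101, 114, 108, 123, 184, 239, 241, 242, 248, 243]
267 [246, 240, 240, 255, 253, 190, 176, 185, 176, 182, 234, 248, 247, 249, 243, 227]
268 [242, 248, 249, 248, 244, 231, 236, 253, 251, 244, 236, 237, 246, 249, 244, 237]
269 [235, 246, 249, 247, 240, 235, 243, 251, 248, 247, 242, 244, 245, 239, 242, 248]
270 [240, 250, 247, 239, 242, 246, 248, 245, 230, 236, 246, 250, 244, 230, 231, 246]
271 [222, 247, 242, 231, 240, 250, 249, 243, 234, 237, 246, 247, 240, 240, 243, 246]
16.15 [ 0.5510919  -0.25635652  0.05752783] [-13.60803108   5.95728155  30.67032984]
[356.05839416 280.73722628] [ 21  59  22  15 137]
```

The pressing force rises to 30 N at the stop, so the spent lid is fully shut. It also shows that the shut fingertips end about 30 mm short of the reported TCP. I'll lift and move over to the fresh box.

>>> move_arm(
  increments=[
    [0,0,0,-0.3,0,0,0],
    [0,0,0,-0.8,0,0,0],
    [0,0,0,-0.9,0,0,0],
    [0,0,0,-0.9,0,0,0],
    [0,0,0,-0.9,0,0,0],
    [0,0,0,-0.4,0,0,0],
    [0,0,-0.7,0,0,0,0],
    [0,0,-0.85,0,0,0,0],
    [0,0,-0.85,0,0,0,0],
    [0,0,-0.85,0,0,0,0],
    [0,0,-0.85,0,0,0,0],
    [0,0,-0.85,0,0,0,0],
    [0,0,-0.85,0,0,0,0],
    [0,0,-0.85,0,0,0,0],
    [0,0,-0.85,0,0,0,0],
    [0,0,-0.85,0,0,0,0],
    [0,0,-0.85,0,0,0,0],
    [0,0.2,-0.8,0,0,0,0],
  ],
)

```text
time_s: 17.95
ee_pos: [0.4286, 0.2308, 0.265]
eef_rot: [-3.141, -0.001, 0.265]
force: [1.0, -0.1, -0.6]
grip_width: 0.0004
grip_force: 0.0
```

>>> move_arm(
  increments=[
    [0,0,0,0,0,0,-0.149],
    [0,0,0,0,0,0,-0.149],
    [0,0,0,0,0,0,-0.149],
    [0,0,0,0,0,0,-0.149],
    [0,0,0,0,0,0,-0.149],
    [0,0,0,0,0,0,-0.149],
    [0,0,0,0,0,0,-0.149],
    [0,0,0,0,0,0,-0.149],
    [0,0,0,0,0,0,-0.149],
    [0,0,0,0,0,0,-0.149],
    [0,0,0,0,0,0,-0.149],
    [0,0,0,0,0,0,-0.149],
    [0,0,0,0,0,0,-0.149],
    [0,0,0,0,0,0,-0.149],
    [0,0,0,0,0,0,-0.149],
    [0,0,0,0,0,0,-0.149],
    [0,0,0,0,0,0,-0.149],
    [0,0,0,0,0,0,-0.103],
    [0,0,0,0,0,0,0],
  ],
)

```text
time_s: 19.85
ee_pos: [0.4296, 0.2291, 0.2645]
eef_rot: [3.141, 0.0, 2.902]
force: [-0.7, 0.5, -0.8]
grip_width: 0.0005
grip_force: 0.0
```

```bash
python3 - <<'E'
from station import ctrl
from h import *
from scipy.optimize import least_squares
o=ctrl.get_obs(); print(o["time_s"],o["qpos"],o["ee_pos"],o["eef_rot"])
ps=ctrl.camera("side");pt=ctrl.camera("top")
for n,p in(("side",ps),("top",pt)):
  for nm in("spent_box","fresh_box","blue_box"):
    print(n,nm,[(np.round(d["centre"]).tolist(),round(d["conf"],2),int(d["mask"].sum())) for d in ctrl.cut_out(nm,p)])
D=[d for d in ctrl.cut_out("spent_box",ps) if np.hypot(*(np.array(d["centre"])-(265,370)))<25]
if D:
    D.sort(key=lambda d:-d["mask"].sum()); print("spent",fit([.568,-.2535,.27],.1,[(ps,D[0]["mask"])],True))
D=[d for d in ctrl.cut_out("fresh_box",ps) if np.hypot(*(np.array(d["centre"])-(165,254)))<25]
if D:
    D.sort(key=lambda d:-d["mask"].sum()); print("fresh",fit([.549,.1996,-.24],0,[(ps,D[0]["mask"])],False))
E
```

```text
19.85 [ 4.14730506e-01  1.01413730e-01  1.55272375e+00  4.97457007e-05
  1.48735070e+00 -9.16820678e-01] [0.42960582 0.2291477  0.26447543] [3.14148976e+00 5.27535373e-05 2.90234336e+00]
side spent_box [([271.0, 366.0], 0.85, 2973), ([406.0, 295.0], 0.71, 1852), ([327.0, 302.0], 0.64, 3413), ([258.0, 252.0], 0.61, 2641)]
side fresh_box [([166.0, 254.0], 0.81, 1746)]
side blue_box [([210.0, 303.0], 0.95, 2255)]
top spent_box [([259.0, 347.0], 0.72, 1233), ([297.0, 401.0], 0.63, 1359), ([195.0, 343.0], 0.62, 1189), ([252.0, 287.0], 0.59, 1126)]
top fresh_box [([204.0, 200.0], 0.89, 1111)]
top blue_box [([195.0, 271.0], 0.69, 1045)]
spent (array([ 0.5671267 , -0.25397532,  0.26472476,  0.09757059]), np.float64(0.02581988547631442))
fresh (array([ 0.5477295 ,  0.20037397, -0.23589669]), np.float64(0.027733950422495712))
```

```bash
python3 - <<'E'
from station import ctrl
from h import *
ps=ctrl.camera("side");pt=ctrl.camera("top")
for nm,cs,ct,q in(("spent_box",(271,366),(195,343),[.568,-.2535,.265]),("fresh_box",(166,254),(204,200),[.548,.2,-.237])):
    O=[]
    for p,c in((ps,cs),(pt,ct)):
        D=[d for d in ctrl.cut_out(nm,p) if np.hypot(*(np.array(d["centre"])-c))<12]; O.append((p,max(D,key=lambda d:d["mask"].sum())["mask"]))
    for th in(-.1,-.05,0,.05,.1,.15):
        f=[fit(q,th,o,False) for o in(O[:1],O)]; print(nm,th,[ (np.round(a,4).tolist(),round(b,4)) for a,b in f])
E
```

```text
spent_box -0.1 [([0.5679, -0.2531, 0.2489], np.float64(0.0614)), ([0.5715, -0.2522, 0.2712], np.float64(0.1293))]
spent_box -0.05 [([0.5684, -0.2528, 0.2392], np.float64(0.0475)), ([0.5709, -0.2524, 0.2612], np.float64(0.1092))]
spent_box 0 [([0.5677, -0.253, 0.2405], np.float64(0.0351)), ([0.57, -0.2527, 0.2552], np.float64(0.0868))]
spent_box 0.05 [([0.5673, -0.2535, 0.2444], np.float64(0.0283)), ([0.5683, -0.2529, 0.2495], np.float64(0.0757))]
spent_box 0.1 [([0.5664, -0.254, 0.2523], np.float64(0.0249)), ([0.5674, -0.2534, 0.245], np.float64(0.0757))]
spent_box 0.15 [([0.5656, -0.2543, 0.2552], np.float64(0.0275)), ([0.5664, -0.2534, 0.2455], np.float64(0.0855))]
fresh_box -0.1 [([0.5508, 0.2022, -0.24], np.float64(0.0879)), ([0.5526, 0.2006, -0.2546], np.float64(0.1722))]
fresh_box -0.05 [([0.5488, 0.1998, -0.2364], np.float64(0.0695)), ([0.5512, 0.2007, -0.2437], np.float64(0.1507))]
fresh_box 0 [([0.5473, 0.1988, -0.2373], np.float64(0.0524)), ([0.5502, 0.2006, -0.2344], np.float64(0.1271))]
fresh_box 0.05 [([0.5466, 0.1983, -0.2366], np.float64(0.0395)), ([0.5489, 0.2002, -0.2336], np.float64(0.1153))]
fresh_box 0.1 [([0.5456, 0.1977, -0.2412], np.float64(0.0388)), ([0.5478, 0.1999, -0.2305], np.float64(0.115))]
fresh_box 0.15 [([0.5448, 0.1975, -0.2302], np.float64(0.0444)), ([0.547, 0.1999, -0.2346], np.float64(0.1231))]
```

>>> move_arm(
  increments=[
    [0,0,0,0,0,-0.1,0],
    [0,0,0,0,0,-0.1,0],
    [0,0,0,0,0,-0.1,0],
    [0,0,0,0,0,-0.1,0],
    [0,0,0,0,0,-0.1,0],
    [0,0,0,0,0,-0.1,0],
    [0,0,0,0,0,-0.1,0],
    [0,0,0,0,0,-0.1,0],
    [0,0,0,0,0,-0.1,0],
    [0,0,0,0,0,-0.1,0],
    [0,0,0,0,0,0,0],
  ],
)

```text
time_s: 21.75
ee_pos: [0.425, 0.2285, 0.2791]
eef_rot: [3.14, 0.952, 2.901]
force: [0.3, -0.1, 0.1]
grip_width: 0.0004
grip_force: 0.0
```

```bash
cat > st.py <<'E'
from station import ctrl
import numpy as np
from scipy.spatial.transform import Rotation as R
o=ctrl.get_obs(); M=R.from_euler("xyz",o["eef_rot"]).as_matrix(); d=M[:,2]
q=np.array([.549,.2,-.236]); h=np.array([np.cos(q[2]),np.sin(q[2]),0]); l=np.array([-h[1],h[0],0])
for nm,P in(("tcp",o["ee_pos"]),("tip",o["ee_pos"]-.03*d)):
    e=P-[q[0],q[1],0]; print(nm,"rel hinge fwd/left/z",np.round([e@h-.042,e@l,P[2]],4))
print("d fwd/left/up",np.round([d@h,d@l,d[2]],3),"x",np.round([M[:,0]@h,M[:,0]@l,M[2,0]],3),"t",o["time_s"],"q",np.round(o["qpos"],3),"F",np.round(o["force"],1))
E
python3 st.py
```

```text
tcp rel hinge fwd/left/z [-0.1692 -0.0013  0.2791]
tip rel hinge fwd/left/z [-0.1936 -0.0012  0.2965]
d fwd/left/up [ 0.814 -0.003 -0.58 ] x [-0.58   0.003 -0.814] t 21.75 q [ 0.885 -0.163  2.07  -1.039  1.02   0.039] F [ 0.3 -0.1  0.1]
```

>>> move_arm(
  increments=[
    [0,0,0,0,-0.118,0,-0.084],
    [0,0,0,0,-0.118,0,-0.084],
    [0,0,0,0,0,0,0],
    [0,0.41,-0.02,0.54,0,0,0],
    [0,0.41,-0.02,0.54,0,0,0],
    [0,0.41,-0.02,0.54,0,0,0],
    [0,0.41,-0.02,0.54,0,0,0],
    [0,0,0,0,0,0,0],
  ],
)

```text
time_s: 22.55
ee_pos: [0.4626, 0.2111, 0.1877]
eef_rot: [3.124, 0.875, -3.094]
force: [-0.3, -0.7, -0.7]
grip_width: 0.0002
grip_force: 0.0
```

```bash
python3 st.py
```

```text
tcp rel hinge fwd/left/z [-0.1286 -0.0094  0.1877]
tip rel hinge fwd/left/z [-0.1506 -0.0163  0.2069]
d fwd/left/up [ 0.732  0.232 -0.641] x [-0.615 -0.179 -0.767] t 22.55 q [ 0.577 -0.155  2.252 -1.041  0.445 -0.219] F [-0.3 -0.7 -0.7]
```

```bash
cat > kin.py <<'E'
import numpy as np
from scipy.optimize import least_squares
from scipy.spatial.transform import Rotation as R
rz=lambda a:R.from_euler("z",a).as_matrix(); ry=lambda a:R.from_euler("y",a).as_matrix()
S=[([1.15339,.29989,1.52103,0,1.32068,-.0666],[.18900,.51649,.17534],[-3.14159,0,2.79078]),
([-.36,.69214,.82508,0,1.62463,.94838],[.68645,-.21927,.23017],[-3.1414,0,.26241]),
([-.49628,.50718,1.44749,0,1.187,.80955],[.54999,-.25619,.08575],[3.1416,0,.265]),
([.41473,.10141,1.55272,0,1.48735,-.91682],[.42961,.22915,.26448],[3.1415,0,2.90234]),
([.885,-.163,2.07,-1.039,1.02,.039],[.425,.2285,.2791],[3.14,.952,2.901]),
([.577,-.155,2.252,-1.041,.445,-.219],[.4626,.2111,.1877],[3.124,.875,-3.094])]
def fk(q,w):
    r0,z0,L2,e,L3,Lt,c=w
    A=rz(q[0]); p=A@[r0,0,z0]; A=A@ry(q[1]); p=p+A@[0,0,L2]; A=A@ry(q[2]); p=p+A@[e,0,L3]; A=A@rz(q[3])@ry(q[4])@rz(q[5]+c); return p+A@[0,0,Lt],A
def res(w): 
    out=[]
    for q,p,r in S:
        P,A=fk(q,w); out+=list(P-p)+list(.1*R.from_matrix(A.T@R.from_euler("xyz",r).as_matrix()).as_rotvec())
    return out
f=min((least_squares(res,[0.05,.35,.35,.0,.35,.25,c]) for c in(1.57,-1.57,0,3.14)),key=lambda f:f.cost); W=f.x
LO=np.array([-3.03,-.79,.23,-1.04,0,-2.55]);HI=np.array([3.03,2.21,2.52,4.18,3.07,2.55])
def ik(p,A,q0):
    def e(q):
        P,B=fk(q,W); return np.r_[P-p,.2*R.from_matrix(B.T@A).as_rotvec()]
    s=least_squares(e,np.clip(q0,LO+.02,HI-.02),bounds=(LO+.01,HI-.01)); return s.x,np.abs(s.fun).max()
if __name__=="__main__":
    print(W,f.cost,np.round(f.fun,4).reshape(-1,6))
    c=np.array([.549,.2]);b=-.236; H=np.array([np.cos(b),np.sin(b)])
    for phi in(.2,.45,.7):
      for hd in(-.24,.1,.4,.7,1.0):
        for flip in(0,1):
          best=[]
          d=np.array([np.cos(phi)*np.cos(hd),np.cos(phi)*np.sin(hd),-np.sin(phi)]); y=np.array([-np.sin(hd),np.cos(hd),0])*(1 if flip else -1); A=np.c_[np.cross(y,d),y,d]
          row=[]
          for fw,z in((-.13,.03),(-.094,.036),(-.01,.135)):
            p=np.r_[c+(fw+.042)*H,z]+.03*d
            r=min((ik(p,A,[hd*.5+.2,0,2.1,a4,.5,a6]) for a4 in(0,1.5,3) for a6 in(-1.5,0,1.5)),key=lambda r:r[1]); row.append(r)
          if max(r[1] for r in row)<1e-3: print(phi,hd,flip,[np.round(r[0],2).tolist() for r in row])
E
python3 kin.py
```

```text
[0.04350455 0.17632026 0.40562246 0.02524698 0.4094115  0.25715447
 1.57065494] 0.0031314929908673053 [[ 0.0355 -0.0103  0.0055 -0.     -0.      0.    ]
 [-0.0196 -0.0317 -0.002   0.      0.      0.    ]
 [-0.013  -0.0346  0.0112 -0.      0.      0.    ]
 [ 0.0193 -0.0315 -0.001  -0.      0.      0.    ]
 [ 0.0038 -0.0028 -0.0107 -0.0001 -0.0001 -0.0001]
 [ 0.0042 -0.0212 -0.003   0.0001 -0.0001  0.    ]]
0.2 0.1 0 [[0.69, 0.7, 2.36, 3.74, 1.31, -1.62], [0.6, 0.69, 2.31, 3.66, 1.24, -1.64], [0.44, 0.43, 2.18, 3.59, 0.88, -1.79]]
0.2 0.1 1 [[0.69, 0.7, 2.36, 3.74, 1.31, 1.53], [0.6, 0.69, 2.31, 3.66, 1.24, 1.5], [0.44, 0.43, 2.18, 3.59, 0.88, 1.35]]
0.2 0.4 0 [[0.48, 0.71, 2.41, 3.22, 1.35, -1.57], [0.4, 0.68, 2.35, 3.15, 1.26, -1.57], [0.28, 0.42, 2.2, 2.98, 0.85, -1.49]]
0.2 0.4 1 [[0.48, 0.71, 2.41, 3.22, 1.35, 1.57], [0.4, 0.68, 2.35, 3.15, 1.26, 1.57], [0.28, 0.42, 2.2, 2.98, 0.85, 1.65]]
0.2 0.7 0 [[0.26, 0.7, 2.38, 2.69, 1.32, -1.55], [0.21, 0.69, 2.31, 2.63, 1.24, -1.5], [0.12, 0.45, 2.14, 2.41, 0.93, -1.2]]
0.2 0.7 1 [[0.26, 0.7, 2.38, 2.69, 1.32, 1.59], [0.21, 0.69, 2.31, 2.
[... 978 characters left out ...]
.23, 0.51, 2.3, 2.56, 0.83, 1.77], [0.14, 0.34, 2.09, 2.12, 0.59, 2.24]]
0.45 1.0 0 [[0.14, 0.54, 2.28, 2.12, 0.93, -1.27], [0.1, 0.55, 2.2, 2.03, 0.9, -1.18], [0.04, 0.41, 1.97, 1.67, 0.83, -0.71]]
0.45 1.0 1 [[0.14, 0.54, 2.28, 2.12, 0.93, 1.88], [0.1, 0.55, 2.2, 2.03, 0.9, 1.96], [0.04, 0.41, 1.97, 1.67, 0.83, 2.44]]
0.7 0.4 0 [[0.47, 0.36, 2.34, 3.27, 0.42, -1.64], [0.4, 0.38, 2.26, 3.15, 0.37, -1.58], [0.29, 0.25, 2.03, 1.71, 0.09, -0.21]]
0.7 0.7 0 [[0.32, 0.37, 2.32, 2.46, 0.47, -1.2], [0.27, 0.39, 2.23, 2.3, 0.44, -1.07], [0.18, 0.29, 1.99, 1.41, 0.4, -0.18]]
0.7 1.0 0 [[0.2, 0.41, 2.24, 1.86, 0.61, -0.93], [0.16, 0.44, 2.15, 1.74, 0.61, -0.82], [0.09, 0.35, 1.89, 1.24, 0.69, -0.26]]
```

```bash
python3 - <<'E'
import re
s=open("kin.py").read()
s=s.replace("r0,z0,L2,e,L3,Lt,c=w","r0,z0,L2,e,L3,Lt,c,yo,tx,ty=w").replace("[r0,0,z0]","[r0,yo,z0]").replace("A@[0,0,Lt],A","A@[tx,ty,Lt],A").replace("[0.05,.35,.35,.0,.35,.25,c]","[0.05,.35,.35,.0,.35,.25,c,0.03,0,0]")
i=s.index("    c=np.array([.549"); s=s[:i]; open("kin.py","w").write(s)
E
python3 kin.py
cat > path.py <<'E'
from kin import *
from station import ctrl
def ori(hd,phi):  # tool x = +heading side when down
    d=np.array([np.cos(phi)*np.cos(hd),np.cos(phi)*np.sin(hd),-np.sin(phi)]); y=np.array([np.sin(hd),-np.cos(hd),0]); return np.c_[np.cross(y,d),y,d]
def seg(q,p,A,p1,A1,n,tag):
    rv=R.from_matrix(A.T@A1).as_rotvec(); mx=0; js=0; Q=[]
    for i in range(1,n+1):
        pp=p+(p1-p)*i/n; AA=A@R.from_rotvec(rv*i/n).as_matrix(); qn,e=ik(pp,AA,q); js=max(js,np.abs(qn-q).max()); mx=max(mx,e); q=qn; Q.append(q)
    print(tag,"rot/row",np.round(rv/n,3),"world dp",np.round(p1-p,3),"err",round(mx,4),"maxdq/row",round(js,2),"qend",np.round(q,2)); return q,p1,A1
if __name__=="__main__":
    o=ctrl.get_obs(); q=o["qpos"]; p=o["ee_pos"]; A=R.from_euler("xyz",o["eef_rot"]).as_matrix()
    c=np.array([.549,.2]);b=-.236; H=np.array([np.cos(b),np.sin(b)])
    up=np.r_[c+(-.15+.042)*H,.26]
    h1=1.2
    st=seg(q,p,A,up,ori(h1+np.pi,np.pi/2)@np.eye(3),12,"A down yaw h1+pi")
    st=seg(*st,up,st[2]@R.from_rotvec([0,0,3.1]).as_matrix(),22,"B")
    for hh,ph,n in((h1,.7,8),(.7,.5,8),(.2,.45,8)):
        st=seg(*st,up,ori(hh,ph),n,("C",hh,ph))
    d=st[2][:,2]
    for fw,z in((-.13,.03),(-.094,.036),(-.01,.135)): st=seg(*st,np.r_[c+(fw+.042)*H,z]+.03*d,st[2],6,("D",fw,z))
E
python3 path.py
```

```text
[ 5.64847300e-04  2.21547431e-01  4.24116354e-01  4.11051939e-02
  4.47029593e-01  3.00846456e-01  1.57065494e+00  3.65925437e-02
 -1.06253943e-05 -4.51927684e-05] 9.256442183784735e-08 [[ 0.     -0.      0.0001 -0.     -0.      0.    ]
 [ 0.      0.     -0.0001  0.      0.      0.    ]
 [-0.      0.      0.0001 -0.      0.      0.    ]
 [ 0.0001 -0.     -0.     -0.      0.      0.    ]
 [ 0.0001 -0.0002  0.     -0.0001 -0.0001 -0.0001]
 [-0.0001  0.0002 -0.0002  0.0001 -0.0001  0.    ]]
A down yaw h1+pi rot/row [-0.041  0.065 -0.089] world dp [-0.019  0.014  0.072] err 0.0 maxdq/row 0.42 qend [ 0.4   0.13  1.53 -0.    1.48 -2.37]
B rot/row [0.    0.    0.141] world dp [0. 0. 0.] err 0.0 maxdq/row 0.14 qend [ 0.4   0.13  1.53 -0.    1.48  0.73]
('C', 1.2, 0.7) rot/row [-0.002  0.109  0.005] world dp [0. 0. 0.] err 0.0 maxdq/row 0.14 qend [-0.07 -0.12  2.03  0.94  1.13 -0.09]
('C', 0.7, 0.5) rot/row [-0.052  0.024  0.035] world dp [0. 0. 0.] err 0.0 maxdq/row 0.09 qend [ 0.08 -0.36  2.34  1.27  0.57  0.02]
('C', 0.2, 0.45) rot/row [-0.056  0.006  0.029] world dp [0. 0. 0.] err 0.0145 maxdq/row 1.32 qend [ 0.5  -0.39  2.33 -0.85  0.25  2.54]
('D', -0.13, 0.03) rot/row [0. 0. 0.] world dp [ 0.046  0.001 -0.243] err 0.083 maxdq/row 0.11 qend [ 0.36  0.2   2.22 -0.87  0.01  2.54]
('D', -0.094, 0.036) rot/row [0. 0. 0.] world dp [ 0.035 -0.008  0.006] err 0.0823 maxdq/row 0.01 qend [ 0.32  0.25  2.16 -0.89  0.01  2.54]
('D', -0.01, 0.135) rot/row [0. 0. 0.] world dp [ 0.082 -0.02   0.099] err 0.0736 maxdq/row 0.02 qend [ 0.26  0.2   2.05 -0.94  0.01  2.54]
```

```bash
cat >> path.py <<'E'
E
python3 - <<'E'
s=open("path.py").read(); i=s.index('    h1=1.2'); s=s[:i]+'''    T=lambda fw,z,A,off=.03:np.r_[c+(fw+.042)*H,z]+off*A[:,2]
    st=seg(q,p,A,up,ori(2.9,np.pi/2),12,"A"); st=seg(*st,up,ori(1.2,np.pi/2),12,"B")
    st=seg(*st,up,ori(1.2,.7),8,"C1"); st=seg(*st,up,ori(.8,.45),6,"C2")
    a=ori(.8,.45); st=seg(*st,T(-.16,.08,a),a,6,"C3"); print("  tool", np.round(st[2].T@(T(-.16,.08,a)-up)/.05,2))
    g=ori(.1,.45); x=st; st=seg(*st,T(-.16,.08,g),g,10,"C4"); print("  tool0",np.round(x[2].T@(st[1]-x[1])/.05,2))
    dx=lambda a,b,n:print("  tool/row",np.round(b[2].T@(b[1]-a[1])/.05/n,3))
    for fw,z,n in((-.13,.03,6),(-.0943,.038,4)): x=st; st=seg(*st,T(fw,z,g),g,n,("D",fw,z)); dx(x,st,n)
    for th in(0,.25,.5,.75,1,1.25,1.5,1.75):
        s,cc=np.sin(th),np.cos(th)
        C=np.array([-.1*cc+.0102,.052+.1*s-.0052]) if th<.47 else np.array([-.09*cc,.052+.09*s])
        C=C+.003*np.array([s,cc]); t=C-[.0033,.0072]; x=st; st=seg(*st,T(*t,g),g,3,("arc",th,np.round(t,3))); dx(x,st,3)
'''
open("path.py","w").write(s)
E
python3 path.py
```

```text
A rot/row [0.012 0.072 0.023] world dp [-0.019  0.014  0.072] err 0.0 maxdq/row 0.24 qend [ 0.4   0.13  1.53  0.    1.48 -0.93]
B rot/row [-0.     0.     0.142] world dp [0. 0. 0.] err 0.0 maxdq/row 0.14 qend [ 0.4   0.13  1.53 -0.    1.48  0.77]
C1 rot/row [-0.     0.109  0.   ] world dp [0. 0. 0.] err 0.0 maxdq/row 0.14 qend [-0.07 -0.12  2.03  0.94  1.13 -0.09]
C2 rot/row [-0.056  0.041  0.036] world dp [0. 0. 0.] err 0.0 maxdq/row 0.1 qend [-0.02 -0.31  2.34  1.39  0.73 -0.2 ]
C3 rot/row [0. 0. 0.] world dp [ 0.009  0.022 -0.193] err 0.0 maxdq/row 0.19 qend [ 0.06  0.31  2.43  2.2   0.85 -1.21]
  tool [-3.29 -0.17  2.07]
C4 rot/row [-0.063  0.     0.03 ] world dp [ 0.008 -0.017  0.   ] err 0.0 maxdq/row 0.19 qend [ 0.68  0.32  2.41  3.91  0.8  -1.89]
  tool0 [-0.06  0.35 -0.11]
('D', -0.13, 0.03) rot/row [0. 0. 0.] world dp [ 0.029 -0.007 -0.05 ] err 0.0 maxdq/row 0.03 qend [ 0.6   0.52  2.35  3.74  0.89 -1.74]
  tool/row [-0.109  0.033  0.158]
('D', -0.0943, 0.038) rot/row [0. 0. 0.] world dp [ 0.035 -0.008  0.008] err 0.0 maxdq/row 0.02 qend [ 0.52  0.51  2.3   3.66  0.82 -1.75
[... 826 characters left out ...]
ow [0. 0. 0.] world dp [ 0.017 -0.004  0.014] err 0.0 maxdq/row 0.02 qend [ 0.43  0.29  2.24  3.72  0.56 -1.93]
  tool/row [0.131 0.039 0.06 ]
('arc', 1.25, array([-0.029,  0.131])) rot/row [0. 0. 0.] world dp [ 0.02  -0.005  0.009] err 0.0 maxdq/row 0.01 qend [ 0.39  0.29  2.2   3.7   0.51 -1.94]
  tool/row [0.11  0.045 0.09 ]
('arc', 1.5, array([-0.007,  0.135])) rot/row [0. 0. 0.] world dp [ 0.022 -0.005  0.004] err 0.0 maxdq/row 0.01 qend [ 0.36  0.31  2.15  3.66  0.48 -1.93]
  tool/row [0.082 0.049 0.115]
('arc', 1.75, array([0.016, 0.133])) rot/row [0. 0. 0.] world dp [ 0.022 -0.005 -0.002] err 0.0 maxdq/row 0.02 qend [ 0.33  0.34  2.11  3.61  0.46 -1.9 ]
  tool/row [0.049 0.049 0.132]
```

>>> move_arm(
  increments=[
    [0,-0.43,0,-0.6,0,0,0],
    [0,-0.43,0,-0.6,0,0,0],
    [0,0,0,0,0.009,0.054,0.0172],
    [0,0,0,0,0.009,0.054,0.0172],
    [0,0,0,0,0.009,0.054,0.0172],
    [0,0,0,0,0.009,0.054,0.0172],
    [0,0,0,0,0.009,0.054,0.0172],
    [0,0,0,0,0.009,0.054,0.0172],
    [0,0,0,0,0.009,0.054,0.0172],
    [0,0,0,0,0.009,0.054,0.0172],
    [0,0,0,0,0.009,0.054,0.0172],
    [0,0,0,0,0.009,0.054,0.0172],
    [0,0,0,0,0.009,0.054,0.0172],
    [0,0,0,0,0.009,0.054,0.0172],
    [0,0,0,0,0.009,0.054,0.0172],
    [0,0,0,0,0.009,0.054,0.0172],
    [0,0,0,0,0.009,0.054,0.0172],
    [0,0,0,0,0.009,0.054,0.0172],
  ],
)

```text
time_s: 24.35
ee_pos: [0.4427, 0.2106, 0.2618]
eef_rot: [-3.14, 0.003, 2.906]
force: [-1.0, 0.2, -0.3]
grip_width: 0.0005
grip_force: 0.0
```

>>> move_arm(
  increments=[
    [0,0,0,0,0,0,0.142],
    [0,0,0,0,0,0,0.142],
    [0,0,0,0,0,0,0.142],
    [0,0,0,0,0,0,0.142],
    [0,0,0,0,0,0,0.142],
    [0,0,0,0,0,0,0.142],
    [0,0,0,0,0,0,0.142],
    [0,0,0,0,0,0,0.142],
    [0,0,0,0,0,0,0.142],
    [0,0,0,0,0,0,0.142],
    [0,0,0,0,0,0,0.142],
    [0,0,0,0,0,0,0.142],
    [0,0,0,0,0,0,0],
  ],
)

```text
time_s: 25.65
ee_pos: [0.4427, 0.2106, 0.2615]
eef_rot: [3.137, 0.0, 1.2]
force: [0.2, -0.2, -0.2]
grip_width: 0.0001
grip_force: 0.0
```

>>> move_arm(
  increments=[
    [0,0,0,0,0,0.087,0],
    [0,0,0,0,0,0.087,0],
    [0,0,0,0,0,0.087,0],
    [0,0,0,0,0,0.087,0],
    [0,0,0,0,0,0.087,0],
    [0,0,0,0,0,0.087,0],
    [0,0,0,0,0,0.087,0],
    [0,0,0,0,0,0.087,0],
    [0,0,0,0,0,0.087,0],
    [0,0,0,0,0,0.087,0],
    [0,0,0,0,0,0,0],
  ],
)

```text
time_s: 26.75
ee_pos: [0.4424, 0.2099, 0.2598]
eef_rot: [3.134, -0.872, 1.211]
force: [-0.6, 0.8, 0.8]
grip_width: 0.0002
grip_force: 0.0
```

```bash
python3 st.py; sed -i 's/^    st=seg(q,p,A,up,ori(2.9.*$/    st=(q,p,A)/; s/^    st=seg(\*st,up,ori(1.2,.7),8,"C1"); st=/    x=st; st=/; s/"C2")/"C2"); print("  tool0",np.round(x[2].T@(st[1]-x[1])\/.05,2))/' path.py; python3 path.py | head -12
```

```text
tcp rel hinge fwd/left/z [-0.148  -0.0153  0.2598]
tip rel hinge fwd/left/z [-0.151  -0.038   0.2791]
d fwd/left/up [ 0.102  0.759 -0.644] x [0.08  0.639 0.765] t 26.75 q [-0.115 -0.119  2.033  0.94   1.161 -0.121] F [-0.6  0.8  0.8]
C2 rot/row [-0.056  0.041  0.037] world dp [0.002 0.015 0.   ] err 0.0 maxdq/row 0.1 qend [-0.02 -0.31  2.34  1.39  0.73 -0.2 ]
  tool0 [ 0.19 -0.08  0.22]
C3 rot/row [0. 0. 0.] world dp [ 0.009  0.022 -0.193] err 0.0 maxdq/row 0.19 qend [ 0.06  0.31  2.43  2.2   0.85 -1.21]
  tool [-3.29 -0.17  2.07]
C4 rot/row [-0.063  0.     0.03 ] world dp [ 0.008 -0.017  0.   ] err 0.0 maxdq/row 0.19 qend [ 0.68  0.32  2.41  3.91  0.8  -1.89]
  tool0 [-0.06  0.35 -0.11]
('D', -0.13, 0.03) rot/row [0. 0. 0.] world dp [ 0.029 -0.007 -0.05 ] err 0.0 maxdq/row 0.03 qend [ 0.6   0.52  2.35  3.74  0.89 -1.74]
  tool/row [-0.109  0.033  0.158]
('D', -0.0943, 0.038) rot/row [0. 0. 0.] world dp [ 0.035 -0.008  0.008] err 0.0 maxdq/row 0.02 qend [ 0.52  0.51  2.3   3.66  0.82 -1.75]
  tool/row [0.109 0.059 0.134]
('arc', 0, array([-0.093,  0.043])) rot/row [0. 0. 0.] world dp [ 0.001 -0.     0.005] err 0.0 maxdq/row 0.0 qend [ 0.52  0.5   2.3   3.67  0.81 -1.76]
  tool/row [ 0.031  0.003 -0.007]
```

>>> move_arm(
  increments=[
    [0,0.19,-0.08,0.22,0,0,0],
    [0,0,0,0,-0.056,0.041,0.037],
    [0,0,0,0,-0.056,0.041,0.037],
    [0,0,0,0,-0.056,0.041,0.037],
    [0,0,0,0,-0.056,0.041,0.037],
    [0,0,0,0,-0.056,0.041,0.037],
    [0,0,0,0,-0.056,0.041,0.037],
    [0,0,0,0,0,0,0],
    [0,-0.33,-0.02,0.21,0,0,0],
    [0,-0.33,-0.02,0.21,0,0,0],
    [0,-0.33,-0.02,0.21,0,0,0],
    [0,-0.33,-0.02,0.21,0,0,0],
    [0,-0.33,-0.02,0.21,0,0,0],
    [0,-0.33,-0.02,0.21,0,0,0],
    [0,-0.33,-0.02,0.21,0,0,0],
    [0,-0.33,-0.02,0.21,0,0,0],
    [0,-0.33,-0.02,0.21,0,0,0],
    [0,-0.33,-0.02,0.21,0,0,0],
    [0,0,0,0,0,0,0],
  ],
)

```text
time_s: 28.65
ee_pos: [0.4538, 0.25, 0.0655]
eef_rot: [-3.141, -1.122, 0.806]
force: [-0.3, -0.2, -0.3]
grip_width: 0.0003
grip_force: 0.0
```

```bash
python3 st.py; sed -i 's/^    x=st; st=seg(\*st,up,ori(.8,.45),6,"C2").*$//; s/^    a=ori(.8,.45); st=.*$//' path.py; python3 path.py | head -6
```

```text
tcp rel hinge fwd/left/z [-0.1463  0.0264  0.0655]
tip rel hinge fwd/left/z [-0.1599  0.003   0.0785]
d fwd/left/up [ 0.454  0.778 -0.434] x [0.219 0.375 0.901] t 28.65 q [ 0.067  0.318  2.423  2.202  0.851 -1.214] F [-0.3 -0.2 -0.3]
C4 rot/row [-0.064 -0.     0.031] world dp [ 0.007 -0.02   0.001] err 0.0 maxdq/row 0.19 qend [ 0.68  0.32  2.41  3.91  0.8  -1.89]
  tool0 [-0.05  0.38 -0.18]
('D', -0.13, 0.03) rot/row [0. 0. 0.] world dp [ 0.029 -0.007 -0.05 ] err 0.0 maxdq/row 0.03 qend [ 0.6   0.52  2.35  3.74  0.89 -1.74]
  tool/row [-0.109  0.033  0.158]
('D', -0.0943, 0.038) rot/row [0. 0. 0.] world dp [ 0.035 -0.008  0.008] err 0.0 maxdq/row 0.02 qend [ 0.52  0.51  2.3   3.66  0.82 -1.75]
  tool/row [0.109 0.059 0.134]
```

>>> move_arm(
  increments=[
    [0,-0.05,0.38,-0.18,0,0,0],
    [0,0,0,0,-0.049,0,0.0238],
    [0,0,0,0,-0.049,0,0.0238],
    [0,0,0,0,-0.049,0,0.0238],
    [0,0,0,0,-0.049,0,0.0238],
    [0,0,0,0,-0.049,0,0.0238],
    [0,0,0,0,-0.049,0,0.0238],
    [0,0,0,0,-0.049,0,0.0238],
    [0,0,0,0,-0.049,0,0.0238],
    [0,0,0,0,-0.049,0,0.0238],
    [0,0,0,0,-0.049,0,0.0238],
    [0,0,0,0,-0.049,0,0.0238],
    [0,0,0,0,-0.049,0,0.0238],
    [0,0,0,0,-0.049,0,0.0238],
    [0,0,0,0,0,0,0],
  ],
)

```text
time_s: 30.15
ee_pos: [0.4622, 0.2319, 0.0709]
eef_rot: [-3.128, -1.128, 0.085]
force: [1.2, 0.5, 0.7]
grip_width: 0.0002
grip_force: 0.0
```

```bash
python3 st.py; python3 - <<'E'
from station import ctrl
from h import *
from scipy.spatial.transform import Rotation as R
o=ctrl.get_obs(); M=R.from_euler("xyz",o["eef_rot"]).as_matrix()
v=[]
for n in("side","top"):
    p=ctrl.camera(n); im=cv2.resize(p["color"],None,fx=5,fy=5,interpolation=cv2.INTER_CUBIC)
    for P in parts(0)[1:]:
        U=((proj(world(P,[.549,.2,-.236]),p)+.5)*5).astype(int)
        for i in range(8):
            for b in(1,2,4):
                if i<i^b: cv2.line(im,tuple(map(int,U[i])),tuple(map(int,U[i^b])),(255,0,255),1)
    for s,c in((0,(0,0,255)),(.03,(0,255,0))):
        u=((proj((o["ee_pos"]-s*M[:,2])[None],p)[0]+.5)*5).astype(int); cv2.circle(im,tuple(map(int,u)),5,c,2)
    v.append(im[u[1]-250:u[1]+250,u[0]-200:u[0]+200])
cv2.imwrite("pics/f1.png",np.hstack(v))
E
```

```text
tcp rel hinge fwd/left/z [-0.1338  0.0107  0.0709]
tip rel hinge fwd/left/z [-0.1594  0.0018  0.0838]
d fwd/left/up [ 0.853  0.297 -0.429] x [0.407 0.135 0.903] t 30.15 q [ 0.688  0.315  2.402  3.921  0.795 -1.89 ] F [1.2 0.5 0.7]
```

View pics/f1.png

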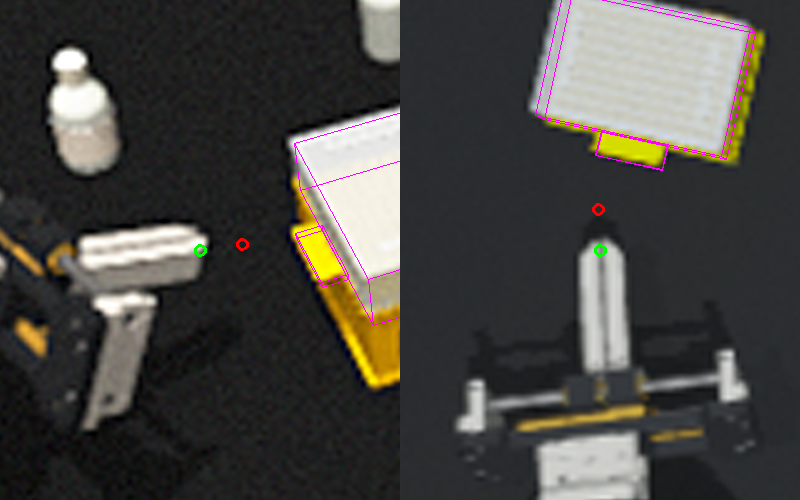

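The last view shows the finger end at about (205,245) in the side crop, beside my corrected tip mark. It is about 3 mm further out than assumed, and aligned with the tab. I'll lower it and slide it under the tab.

>>> move_arm(
  increments=[
    [0,-0.125,0.036,0.153,0,0,0],
    [0,-0.125,0.036,0.153,0,0,0],
    [0,-0.125,0.036,0.153,0,0,0],
    [0,-0.125,0.036,0.153,0,0,0],
    [0,-0.125,0.036,0.153,0,0,0],
    [0,-0.125,0.036,0.153,0,0,0],
    [0,0,0,0,0,0,0],
  ],
)

```text
time_s: 30.95
ee_pos: [0.4874, 0.2202, 0.0142]
eef_rot: [-3.136, -1.122, 0.089]
force: [-0.7, 0.1, 0.3]
grip_width: 0.0
grip_force: 0.0
```

```bash
python3 st.py
```

```text
tcp rel hinge fwd/left/z [-0.1066  0.0053  0.0142]
tip rel hinge fwd/left/z [-0.1322 -0.0035  0.0273]
d fwd/left/up [ 0.852  0.293 -0.434] x [0.411 0.139 0.901] t 30.95 q [ 0.604  0.528  2.353  3.737  0.899 -1.73 ] F [-0.7  0.1  0.3]
```

>>> move_arm(
  increments=[
    [0,0.11,0.058,0.136,0,0,0],
    [0,0.11,0.058,0.136,0,0,0],
    [0,0.11,0.058,0.136,0,0,0],
    [0,0.11,0.058,0.136,0,0,0],
    [0,0,0,0,0,0,0],
  ],
)

```text
time_s: 31.45
ee_pos: [0.5232, 0.2116, 0.0235]
eef_rot: [-3.137, -1.123, 0.088]
force: [-0.5, -0.4, -0.3]
grip_width: 0.0002
grip_force: 0.0
```

```bash
python3 st.py; python3 - <<'E'
from station import ctrl
from h import *
p=ctrl.camera("side")
D=[d for d in ctrl.cut_out("fresh_box",p) if np.hypot(*(np.array(d["centre"])-(165,254)))<25]
if D: print(fit([.548,.2,-.237],0,[(p,max(D,key=lambda d:d["mask"].sum())["mask"])],False))
E
```

```text
tcp rel hinge fwd/left/z [-0.0698  0.0053  0.0235]
tip rel hinge fwd/left/z [-0.0954 -0.0035  0.0364]
d fwd/left/up [ 0.853  0.291 -0.433] x [0.41  0.138 0.902] t 31.45 q [ 0.518  0.513  2.303  3.668  0.834 -1.747] F [-0.5 -0.4 -0.3]
(array([ 0.54818201,  0.20123954, -0.2433443 ]), np.float64(0.031216399014949214))
```

>>> move_arm(
  increments=[
    [0,0.07,-0.03,-0.02,0,0,0],
    [0,0.07,-0.03,-0.02,0,0,0],
    [0,0.158,0.008,-0.05,0,0,0],
    [0,0.158,0.008,-0.05,0,0,0],
    [0,0.158,0.008,-0.05,0,0,0],
    [0,0.163,0.018,-0.02,0,0,0],
    [0,0.163,0.018,-0.02,0,0,0],
    [0,0.163,0.018,-0.02,0,0,0],
    [0,0,0,0,0,0,0],
  ],
)

```text
time_s: 32.45
ee_pos: [0.5352, 0.2121, 0.0791]
eef_rot: [-3.137, -1.124, 0.088]
force: [-0.1, -0.5, 0.8]
grip_width: 0.0005
grip_force: 0.0
```

```bash
cat > lid.py <<'E'
from station import ctrl
from h import *
import sys
t0=float(sys.argv[1]); O=[]
for n,c in(("side",(160,256)),("top",(195,203))):
    p=ctrl.camera(n)
    D=[d for m in("fresh_box","spent_box") for d in ctrl.cut_out(m,p) if np.hypot(*(np.array(d["centre"])-c))<30 and d["conf"]>.3]
    print(n,[(np.round(d["centre"]),round(d["conf"],2),d["mask"].sum()) for d in D])
    if D: O.append((p,max(D,key=lambda d:d["mask"].sum())["mask"]))
for o in (O[:1],O):
  for t in(t0-.3,t0,t0+.3): q,e=fit([.549,.2,-.237],t,o,True); print(np.round(q,4),round(e,4))
E
python3 st.py; python3 lid.py .5
```

```text
tcp rel hinge fwd/left/z [-0.0582  0.0086  0.0791]
tip rel hinge fwd/left/z [-0.0838 -0.0002  0.092 ]
d fwd/left/up [ 0.853  0.292 -0.432] x [0.41  0.138 0.902] t 32.45 q [ 0.501  0.342  2.296  3.747  0.679 -1.878] F [-0.1 -0.5  0.8]
side [(array([162., 254.]), 0.9, np.int64(2016)), (array([174., 244.]), 0.64, np.int64(257))]
top [(array([199., 204.]), 0.64, np.int64(1365))]
[ 0.5474  0.1998 -0.2343  0.5751] 0.0577
[ 0.5475  0.2    -0.2362  0.5755] 0.058
[ 0.5474  0.2001 -0.2324  0.5767] 0.0577
[ 0.5495  0.2005 -0.2383  0.5436] 0.11
[ 0.5491  0.2006 -0.2385  0.5539] 0.1104
[ 0.5493  0.2005 -0.2323  0.5509] 0.1104
```

>>> move_arm(
  increments=[
    [0,0.144,0.03,0.026,0,0,0],
    [0,0.144,0.03,0.026,0,0,0],
    [0,0.144,0.03,0.026,0,0,0],
    [0,0.131,0.039,0.06,0,0,0],
    [0,0.131,0.039,0.06,0,0,0],
    [0,0.131,0.039,0.06,0,0,0],
    [0,0.11,0.045,0.09,0,0,0],
    [0,0.11,0.045,0.09,0,0,0],
    [0,0.11,0.045,0.09,0,0,0],
    [0,0,0,0,0,0,0],
  ],
)

```text
time_s: 33.75
ee_pos: [0.5856, 0.1993, 0.1187]
eef_rot: [-3.138, -1.122, 0.089]
force: [0.9, 0.3, 0.1]
grip_width: 0.0004
grip_force: 0.0
```

```bash
python3 st.py; python3 lid.py 1.3
```

```text
tcp rel hinge fwd/left/z [-0.0062  0.0079  0.1187]
tip rel hinge fwd/left/z [-0.0318 -0.0008  0.1317]
d fwd/left/up [ 0.853  0.291 -0.434] x [0.411 0.138 0.901] t 33.75 q [ 0.402  0.282  2.203  3.725  0.522 -1.951] F [0.9 0.3 0.1]
side [(array([163., 261.]), 0.83, np.int64(1789))]
top [(array([195., 207.]), 0.65, np.int64(1439))]
[ 0.5534  0.2005 -0.3202  1.1658] 0.172
[ 0.5495  0.2004 -0.2519  1.2508] 0.17
[ 0.5486  0.1999 -0.2506  1.2574] 0.1713
[ 0.5533  0.2002 -0.2795  1.1825] 0.3453
[ 0.5511  0.2    -0.2499  1.2328] 0.3332
[ 0.5511  0.2007 -0.2457  1.2335] 0.3332
```

>>> move_arm(
  increments=[
    [0,0.082,0.049,0.115,0,0,0],
    [0,0.082,0.049,0.115,0,0,0],
    [0,0.082,0.049,0.115,0,0,0],
    [0,0.049,0.049,0.132,0,0,0],
    [0,0.049,0.049,0.132,0,0,0],
    [0,0.049,0.049,0.132,0,0,0],
    [0,0,0,0,0,0,0],
  ],
)

```text
time_s: 34.75
ee_pos: [0.6286, 0.1884, 0.1196]
eef_rot: [-3.139, -1.122, 0.09]
force: [0.3, 0.3, 0.7]
grip_width: 0.0006
grip_force: 0.0
```

```bash
python3 st.py; python3 lid.py 1.7
```

```text
tcp rel hinge fwd/left/z [0.0381 0.0074 0.1196]
tip rel hinge fwd/left/z [ 0.0125 -0.0014  0.1326]
d fwd/left/up [ 0.853  0.291 -0.434] x [0.411 0.139 0.901] t 34.75 q [ 0.334  0.336  2.117  3.636  0.471 -1.911] F [0.3 0.3 0.7]
side [(array([165., 267.]), 0.63, np.int64(1862))]
top [(array([191., 201.]), 0.67, np.int64(1253))]
[ 0.5474  0.2019 -0.2436  1.7853] 0.2678
[ 0.5472  0.2023 -0.2384  1.7903] 0.2676
[ 0.547   0.2019 -0.2441  1.7941] 0.2677
[ 0.5491  0.2017 -0.245   1.763 ] 0.5842
[ 0.5502  0.2013 -0.2437  1.7456] 0.5842
[ 0.5494  0.2015 -0.2458  1.7579] 0.5844
```

>>> move_arm(
  increments=[
    [0,0,0,-0.3,0,0,0],
    [0,0,0,-0.6,0,0,0],
    [0,0,0,-0.6,0,0,0],
    [0,0,0,-0.6,0,0,0],
    [0,0,0,-0.6,0,0,0],
    [0,0,0,0,0,0,0],
  ],
)

```text
time_s: 35.65
ee_pos: [0.505, 0.1777, 0.1799]
eef_rot: [-3.136, -1.124, 0.089]
force: [0.1, 0.2, 0.8]
grip_width: 0.0004
grip_force: 0.0
```

```bash
python3 st.py; python3 lid.py 1.7; python3 - <<'E'
from station import ctrl
from h import *
ps=ctrl.camera("side")
for nm in("spent_box","blue_box","sample0","beaker","amber"): print(nm,[(np.round(d["centre"]).tolist(),round(d["conf"],2),int(d["mask"].sum())) for d in ctrl.cut_out(nm,ps)])
E
```

```text
tcp rel hinge fwd/left/z [-0.0796 -0.0319  0.1799]
tip rel hinge fwd/left/z [-0.1051 -0.0407  0.1929]
d fwd/left/up [ 0.853  0.293 -0.432] x [0.41  0.138 0.902] t 35.65 q [ 0.443 -0.052  2.373  4.007  0.415 -2.235] F [0.1 0.2 0.8]
side []
top [(array([192., 204.]), 0.73, np.int64(1841))]
[ 0.549   0.2009 -0.2418  1.7984] 0.0356
[ 0.5491  0.2005 -0.2404  1.7914] 0.0354
[ 0.5492  0.2005 -0.2408  1.7889] 0.0353
[ 0.549   0.2009 -0.2418  1.7984] 0.0356
[ 0.5491  0.2005 -0.2404  1.7914] 0.0354
[ 0.5492  0.2005 -0.2408  1.7889] 0.0353
spent_box [([406.0, 295.0], 0.96, 1750), ([326.0, 301.0], 0.62, 3360), ([269.0, 366.0], 0.58, 2967), ([257.0, 255.0], 0.57, 2653)]
blue_box [([208.0, 304.0], 0.95, 2321), ([153.0, 273.0], 0.33, 1126)]
sample0 [([162.0, 317.0], 0.8, 241), ([118.0, 250.0], 0.74, 214)]
beaker [([194.0, 389.0], 0.89, 563), ([266.0, 369.0], 0.36, 2320)]
amber [([362.0, 405.0], 0.7, 1580), ([148.0, 272.0], 0.69, 1027)]
```

```bash
python3 -c "
from station import ctrl
print(ctrl.hand_in())"
```

```text
the job is handed in; nothing more can be done
None
```

I pushed the used-up box fully shut (30 N against its stop) and then flipped the full box's lid back to about 1.79 rad, where it stays open; both boxes are within about 2 mm of where they stood, the arm touched nothing else, and the job was handed in at about 36 s.

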